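# Copy a block-trimming angle with a lockable bevel

## Robot

A 6-joint arm with a two-finger parallel gripper is mounted at the origin on the work surface. World frame = base frame: x ahead of the robot, y to its left, z up, the work surface at z = 0. Lengths are in m, angles in rad, forces in N, time in s.
With the tool pointing down it reaches from about 0.35 to 0.775 m from the base axis. Payload 7.3 kg.
Tool frame: the origin (TCP) lies on the centre line of the jaws, within the pads' length; the fingertips stand 17 mm ahead of it and the grasp point (between the pads) lies 2 mm behind it (robot.tip_extent is the distance from the TCP to the fingertips, in m); z points along the fingers, y is the line along which they close (so a half turn about z gives the same grasp; the last joint's range is limited). The gripper opens to 92 mm and grips with 3 to 60 N. Pads are 19 mm wide; open, the fingers measure 130 mm over their backs; the gripper's body (75 mm by 190 mm) begins 47 mm behind the grasp point.
Start: joints at [-1.294, 0.342, 1.524, -0, 1.275, -0.146], TCP at [0.215, -0.479, 0.244] pointing down, gripper open.
Joint ranges: [-2.53, 2.53], [-0.77, 2.02], [0.04, 2.7], [-1, 4.14], [0.28, 2.66], [-3.11, 3.11]. Speed limits (rad/s): [2.57, 2.57, 3.14, 3.14, 3.14, 3.14].

## Interface

Orientations are given as [roll, pitch, yaw] about the fixed x, y, z axes, in that order (R = Rz(yaw) Ry(pitch) Rx(roll)).
In Python, from cell import robot gives the robot as it stands.
- The arm moves only by the tool step_arm, never from a script. Its argument "motion" is a list of rows, each a list of 2 entries, a list of its own where there are three numbers: the shift along the tool's x, y, z in units of 60 mm (1.0 is 60 mm), then the turn about the tool's z in rad. In form: [[[x, y, z], spin], ...]. A call has 1 to 10 rows; each row is the pose to reach, as a shift and turn from the pose commanded when the call began, along the tool's axes at that moment; what a row does not reach only later rows make up. A row lasts 1/8 s, in which the tool goes at most 62.5 mm and 10.7 degrees, less where a joint would pass 70% of its speed; a pose out of reach is approached as far as the arm can. A call with a gripper value outside its range is refused whole. "hand" is the closure in counts, from 0 (fully open) to 255 (shut), set as the call begins (left out, the last holds). The fingers move at their own pace and stop on an object; "squeeze" is the grip in N (left out, the last holds). Time passes only in rows, so rows that repeat a pose let the fingers close. It gives the time, the measured TCP pose, the force, the opening and the grip force at its end, in the units of the state.
- robot.observe(): the state, without advancing time (a new reading comes with each control period).
- robot.read_camera(name): name is "scene" or "top" or "wrist"; returns a dict with "pixels" (400x640x3 uint8, red, green, blue), "intrinsics" (3x3 intrinsics, pixels), "xyz" and "rotation" of the camera in the world; the wrist camera has in their place "T_tool_cam" (4x4, takes a point from camera to tool coordinates, whose origin is the TCP and whose axes are the flange's). Camera axes: x right, y up, looking along -z (the intrinsics and any distortion apply to the point x, -y, -z); pixel columns grow to the right and rows downward; lengths in m; the calibration is good to about 2 mm. A picture is of the moment at which its call begins: read the wrist's pose just before it. There is no depth.
- robot.hand_in(): hands the job in; it is judged then, once.
The state is a dict: "time": time; "qpos": joint angles; "qvel": joint speeds; "joint_efforts": joint torques, N m; "tool_pos": TCP position; "tool_rot": TCP orientation; "contact_force": force on the tool from outside, world axes, zero at the start; "torque": the same for the moment, N m; "opening": finger opening in m; "grip_force": force on a finger pad.
Only numpy, scipy, OpenCV 4.12 (cv2) and the standard library are available. Lean on these libraries where they do the work, as an engineer would, in place of code of your own. Each camera call takes 0.05 s, during which the arm holds its last target. There are 200 camera calls.

## Task

The left wax-block trimming guide is set to the wanted angle: copy it to the right guide with the bevel. Lay the bevel's stock flush along the left guide's fence, up in the corner, open its blade flat against the clamped arm, and press the lock lever fully down while it lies there; then lay the locked bevel in the same way in the corner of the right guide, swing that guide's arm in flat against the blade, and leave everything lying there, without shifting the clamped arm or disturbing the jar, cassettes and forceps.

Things in the scene. Friction and masses are not known exactly. Their poses are not given: they have to be found in the camera images.
- set_guide_corner (a point): Left guide, already set: fixed grey plate 170 x 168 x 6 mm; straight steel fence on its robot-facing edge (12 mm wide, 12 mm above plate), hinged arm. Point: inner corner (arm's hinge axis, fence's inner face) on the plate's top. x along the fence away from the corner, y into the guide away from the robot. Fence face: y = 0, x -10 to 140 mm; plate: x -25 to 145, y -30 to 138.
- set_arm_root (a point): The left guide's clamped steel arm, with two flat screw heads and no knob: do not move it. Point on its hinge axis, 6 mm above the plate. x runs outwards along the arm; its inner face (towards the fence) is the plane y = 0, the bar lies at y = 0 to 12 mm, x = 4 to 132 mm, its top 12 mm above the plate.
- set_arm (a joint): Angle (rad) between the left guide's fence and its arm's inner face, 0.95 to 1.35; clamped.
- set_arm_tip (a point): Outer end of the clamped arm's inner face, 132 mm from the hinge axis, 6 mm above the plate.
- free_guide_corner (a point): Right guide, to be set: plate, fence, arm, sizes and axes the same as the left guide's, fences parallel. Point: its inner corner on the plate's top, 6 mm above the bench. Seen from the robot the corner is at the left end of the fence, on both guides.
- free_arm_root (a point): The right guide's arm, free to swing (hinge friction 0.06 N m, stays where left). Shape and axes as the left arm, but with an upright black knob. Point on its hinge axis, 6 mm above the plate.
- free_arm (a joint): Angle (rad) between the right guide's fence and its arm's inner face; starts wide open at 1.7 to 2.0, range 0.7 to 2.2. It shrinks as the arm swings towards the fence.
- free_arm_knob (a point): Centre of the black knob on the right guide's arm: upright cylinder, 14 mm diameter, from 12 to 48 mm above the plate (centre 30 mm), 122 mm out from the hinge axis and 6 mm behind the arm's inner face. x along the arm.
- bevel_grip (a point): Loose bevel, 0.36 kg: flat dark wooden stock 120 x 22 x 13 mm with a grip rib on top. Point: centre of the rib (50 mm along the stock, 14 mm thick, 12 to 48 mm above the bevel's underside; point at 30 mm), 87 mm along the stock from the pivot. x from the pivot along the stock, y to the side where the blade opens, z up. The stock's fence side is the face y = -11 mm.
- bevel_pivot (a point): Pivot axis of the bevel's blade, 6.5 mm above the underside. The bevel's end is round about it, radius 11 mm; stock's fence side and blade's outer face are both 11 mm from it. x along the stock. Right up in a corner of angle a, this point is at y = 11 mm, x = 11 mm / tan(a/2) in that corner's frame.
- blade_post (a point): Centre of the upright steel post on the blade (12 mm diameter, 9.5 to 48 mm above the bevel's underside; point at 29 mm), 48 mm from the pivot on the blade's centre line. Blade: steel bar 92 mm long, 22 wide, 5 thick, 4.5 to 9.5 mm above the underside. x outwards along the blade; its outer face, which goes against the arm, is y = +11 mm.
- blade (a joint): Angle (rad) between stock and blade, opening anticlockwise seen from above; starts 0.6 to 0.75, range 0.5 to 2.3. Friction 0.03 N m while unlocked (stays where left), above 0.4 N m when locked.
- lever_tip (a point): Brass lock lever (46 x 12 x 5 mm), point 40 mm from its hinge. Hinged across the pivot end of the stock, 4 mm along the stock from the pivot, 19.5 mm above the underside. It stands up at about 50 degrees, leaning along the stock; pressed down it lies flat over the stock, its top 22 mm above the underside.
- lock_lever (a joint): Lock lever (rad): 0 standing up (unlocked; starts 0 to 0.1), 0.9 pressed down flat (fully locked). Takes about 5 to 10 N at its end and stays where left; 0.78 or more counts as fully down.
- jar_mid (a point): Bystander: clear jar with cassettes in it, 72 mm diameter, 85 mm high, open at the top; this point half-way up. Leave it alone.
- cassette_a: Bystander: cassette on its steel mould, 40 x 28 x 10 mm, on the far side; origin at its underside. Leave it alone.
- cassette_b: Bystander: cassette on its steel mould, 40 x 28 x 10 mm, near the robot; origin at its underside. Leave it alone.
- forceps: Bystander: steel forceps, 115 mm long, 6 mm high, lying on the far left; origin at the middle. Leave them alone.
Not all that is in view belongs to the job. Of the things shaped like the part that bears set_guide_corner, the grey one is meant.

How it is judged:
By the outcome, as a careful person would: the job done as asked, in the order asked, and still so for the second after the job is handed in, with the robot touching nothing.
It also fails if it takes over 72 s, if anything falls off the work surface, if the arm or the gripper's body presses on something with over 40 N, if the wrist force passes 120 N, or if a joint passes its speed limit or range.

## Working session

There is one attempt and no reset: what is moved stays moved. The work goes in short steps, Python scripts to look and compute and a tool call to move; the robot and the scene stay as the last step left them, time stands still between calls to the robot, and variables do not carry over. Pictures are saved under pics/ and viewed, at most 10 in all, crops included, and the job is handed in when it is done.

Besides the shell and the picture viewer there is one more tool, called after "Call:" by a JSON object that holds its "name" and its "arguments". step_arm: Moves the arm, as the interface text tells. Its arguments: {"type":"object","properties":{"motion":{"type":"array"},"hand":{"type":"number"},"squeeze":{"type":"number"}},"required":["motion"]}

```bash
mkdir -p pics; ls; cat > h.py <<'E'
import numpy as np, cv2, json
from cell import robot
from scipy.spatial.transform import Rotation as R
def cam(name):
    s=robot.observe(); c=robot.read_camera(name)
    K=np.array(c["intrinsics"])
    if name=="wrist":
        T=np.eye(4); T[:3,:3]=R.from_euler('xyz',s["tool_rot"]).as_matrix(); T[:3,3]=s["tool_pos"]
        M=T@np.array(c["T_tool_cam"]); p,r=M[:3,3],M[:3,:3]
    else:
        p=np.array(c["xyz"]); r=np.array(c["rotation"])
        if r.shape!=(3,3): r=R.from_euler('xyz',r).as_matrix()
    return np.array(c["pixels"]),K,p,r,c
def ray(K,r,uv):
    uv=np.atleast_2d(np.array(uv,float)); d=np.c_[(uv[:,0]-K[0,2])/K[0,0],-(uv[:,1]-K[1,2])/K[1,1],-np.ones(len(uv))]
    return d@r.T
def pl(C,uv,z):
    _,K,p,r,_=C; d=ray(K,r,uv); return p+d*((z-p[2])/d[:,2])[:,None]
def proj(C,P):
    _,K,p,r,_=C; q=(np.atleast_2d(P)-p)@r; return np.c_[K[0,2]+K[0,0]*q[:,0]/-q[:,2],K[1,2]-K[1,1]*q[:,1]/-q[:,2]]
def save(C,n): cv2.imwrite("pics/"+n,cv2.cvtColor(C[0],cv2.COLOR_RGB2BGR))
E
python3 - <<'E'
from h import *
s=robot.observe(); print(s)
for n in("top","scene"):
    C=cam(n); save(C,n+"0.png"); print(n,C[1].tolist(),C[2],C[3].round(3).tolist(),[k for k in C[4]])
E
```

```text
pics
{'time': 0.0, 'qpos': array([-1.29398351e+00,  3.42729773e-01,  1.52503023e+00, -2.87038666e-05,
        1.27542390e+00, -1.45974625e-01]), 'qvel': array([-0.00237736, -0.00031657, -0.00078897,  0.00202015,  0.00097107,
        0.00120005]), 'joint_efforts': array([-1.46781302e-03, -4.31246245e+01, -2.44219333e+01,  7.17184972e-02,
        5.59122430e-02, -1.17765535e-04]), 'tool_pos': array([ 0.21532503, -0.4783768 ,  0.24303669]), 'tool_rot': array([-3.14001433e+00, -2.04302901e-04,  4.22795656e-01]), 'contact_force': array([-0.33662575,  0.21100038,  0.73407525]), 'torque': array([ 0.05408242, -0.00149138, -0.03205607]), 'grip_force': 0.0, 'opening': 0.091702330864913}
top [[366.84632653546754, 0.0, 317.55464451655604], [0.0, 366.84632653546754, 194.7633527237855], [0.0, 0.0, 1.0]] [0.4452148  0.19533496 0.99482735] [[0.007, 0.992, -0.122], [-1.0, 0.007, -0.005], [-0.004, 0.122, 0.992]] ['pixels', 'intrinsics', 'xyz', 'rotation']
scene [[450.71845579503764, 0.0, 317.99086957111916], [0.0, 450.71845579503764, 199.41666228396423], [0.0, 0.0, 1.0]] [1.20361782 0.35815746 1.17615136] [[-0.232, -0.836, 0.496], [0.973, -0.192, 0.132], [-0.015, 0.513, 0.858]] ['pixels', 'intrinsics', 'xyz', 'rotation']
```

View pics/top0.png

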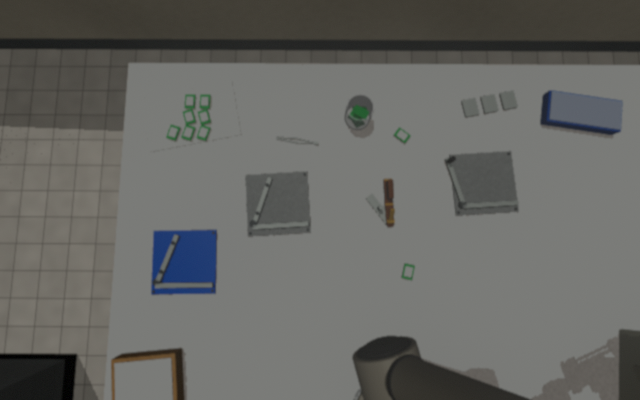

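View pics/scene0.png

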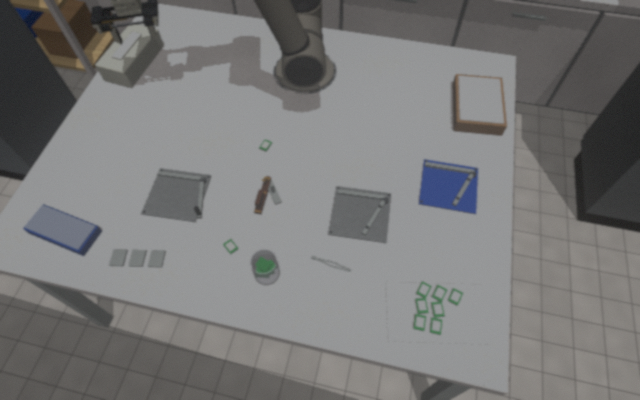

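The top view shows three lookalike guides: grey left at (278,203), blue at (184,262) and grey right at (484,183). The blue one is a decoy. The grey left guide's arm has no knob, so I take it as the set guide. The grey right guide has the black knob at (451,160), so it is the free one. The bevel is at (389,203). I'll check this in a close crop.

```bash
python3 - <<'E'
from h import *
C=cam("top"); im=cv2.cvtColor(C[0],cv2.COLOR_RGB2BGR)
a=cv2.resize(im[165:245,235:405],None,fx=4.5,fy=4.5,interpolation=cv2.INTER_CUBIC)
cv2.imwrite("pics/crop0.png",np.clip(a*1.5,0,255).astype('uint8'))
for n,uv,z in [("setcorner",(252,229),.006),("settip",(271,180),.018),("setfr",(309,225),.018),("freecorner",(459,208),.006),("freefr",(517,205),.018),("knob",(451,160),.036),("bevtop",(389,180),.02),("bevpiv",(390,221),.02),("bladeEnd",(370,196),.01)]:
    print(n,pl(C,uv,z).round(4))
W=cam("wrist"); save(W,"w0.png"); print(np.array(W[4]["T_tool_cam"]).round(4).tolist(),W[1].round(1).tolist(),W[4].keys())
E
```

```text
setcorner [[0.4732 0.3759 0.006 ]]
settip [[0.6049 0.3263 0.018 ]]
setfr [[0.4845 0.2225 0.018 ]]
freecorner [[ 0.5337 -0.1816  0.006 ]]
freefr [[ 0.5418 -0.3318  0.018 ]]
knob [[ 0.659 -0.154  0.036]]
bevtop [[0.6067 0.0086 0.02  ]]
bevpiv [[0.4966 0.0078 0.02  ]]
bladeEnd [[0.5642 0.0587 0.01  ]]
[[0.0016, 0.9637, 0.267, 0.0724], [1.0, -0.0018, 0.0006, 0.0002], [0.0011, 0.267, -0.9637, -0.1398], [0.0, 0.0, 0.0, 1.0]] [[358.4, 0.0, 320.0], [0.0, 358.4, 203.6], [0.0, 0.0, 1.0]] dict_keys(['pixels', 'intrinsics', 'T_tool_cam'])
```

View pics/crop0.png

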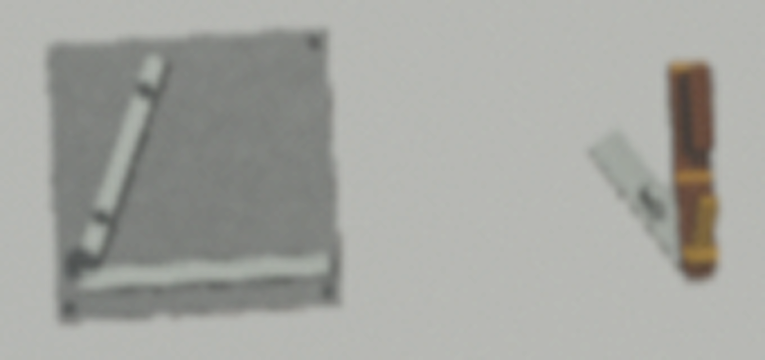

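The crop confirms it: the grey left guide has a screw-headed arm without a knob. The bevel's pivot end is nearest the robot, at crop (697,265), and its rib is at (690,115). I'm moving to close wrist views, starting over the right guide on the way.

```bash
cat >> h.py <<'E'
def mv(x,y,z,yaw,s=None,base=None):
    "shift (60mm units) & spin from the current (or given) pose to the target"
    s=s or robot.observe(); p=np.array(s["tool_pos"]) if base is None else np.array(base[:3]); y0=s["tool_rot"][2] if base is None else base[3]
    d=np.array([x,y,z])-p; t=R.from_euler('xyz',[np.pi,0,y0]).as_matrix().T@d/0.06
    sp=-((yaw-y0+np.pi)%(2*np.pi)-np.pi); print("mv",t.round(3),round(sp,3))
def st():
    s=robot.observe(); print("t",round(s["time"],2),s["tool_pos"].round(4),s["tool_rot"].round(3),"q",s["qpos"].round(2),"F",s["contact_force"].round(1),"op",round(s["opening"],4),round(s["grip_force"],1)); return s
E
python3 -c "
from h import *
mv(.55,-.22,.25,1.57,base=[.215,-.479,.244,.423])"
```

```text
mv [ 6.863 -1.644 -0.1  ] -1.147
```

Call:
{"name": "step_arm", "arguments": {"motion": [[[6.863,-1.644,-0.1],-1.147],[[6.863,-1.644,-0.1],-1.147],[[6.863,-1.644,-0.1],-1.147],[[6.863,-1.644,-0.1],-1.147],[[6.863,-1.644,-0.1],-1.147],[[6.863,-1.644,-0.1],-1.147],[[6.863,-1.644,-0.1],-1.147],[[6.863,-1.644,-0.1],-1.147],[[6.863,-1.644,-0.1],-1.147],[[6.863,-1.644,-0.1],-1.147]], "hand": 0}}

```text
time: 1.45
tool_pos: [0.5495, -0.2209, 0.2498]
tool_rot: [-3.141, 0.0, 1.568]
contact_force: [0.4, 0.1, -0.4]
opening: 0.0916
grip_force: 0.0
```

```bash
python3 - <<'E'
from h import *
C=cam("wrist"); save(C,"wr.png"); np.savez("wr.npz",a=C[0],K=C[1],p=C[2],r=C[3])
mv(.55,.04,.25,1.57,base=[.55,-.22,.25,1.57]); mv(.54,.29,.25,1.57,base=[.55,-.22,.25,1.57])
E
```

```text
mv [ 4.333e+00 -3.000e-03 -0.000e+00] -0.0
mv [ 8.5   -0.173 -0.   ] -0.0
```

Call:
{"name": "step_arm", "arguments": {"motion": [[[4.333,0,0],0],[[4.333,0,0],0],[[4.333,0,0],0],[[4.333,0,0],0],[[4.333,0,0],0],[[4.333,0,0],0],[[4.333,0,0],0]]}}

```text
time: 2.38
tool_pos: [0.5508, 0.0383, 0.2497]
tool_rot: [3.142, 0.001, 1.568]
contact_force: [-0.1, -1.1, -0.0]
opening: 0.0918
grip_force: 0.0
```

```bash
python3 - <<'E'
from h import *
C=cam("wrist"); save(C,"wb.png"); np.savez("wb.npz",a=C[0],K=C[1],p=C[2],r=C[3])
st();mv(.54,.29,.25,1.57,base=[.55,.04,.25,1.57])
E
```

```text
t 2.42 [0.5509 0.0383 0.2497] [3.142 0.    1.567] q [-0.07  0.39  1.44 -0.    1.32 -0.07] F [0.6 0.3 0.7] op 0.0919 0.0
mv [ 4.167 -0.17  -0.   ] -0.0
```

Call:
{"name": "step_arm", "arguments": {"motion": [[[4.167,0.167,0],0],[[4.167,0.167,0],0],[[4.167,0.167,0],0],[[4.167,0.167,0],0],[[4.167,0.167,0],0],[[4.167,0.167,0],0],[[4.167,0.167,0],0]]}}

```text
time: 3.3
tool_pos: [0.5616, 0.2882, 0.2498]
tool_rot: [3.142, 0.0, 1.567]
contact_force: [-0.2, 0.1, -0.4]
opening: 0.0917
grip_force: 0.0
```

```bash
python3 - <<'E'
from h import *
C=cam("wrist"); save(C,"wl.png"); np.savez("wl.npz",a=C[0],K=C[1],p=C[2],r=C[3])
st()
a=[cv2.imread("pics/%s.png"%n) for n in("wl","wb")]
g=lambda i,m:cv2.resize(i,None,fx=m,fy=m)
cv2.imwrite("pics/mont.png",np.vstack([i[60:340] for i in a]))
E
```

```text
t 3.35 [0.5616 0.2883 0.2499] [3.141 0.    1.567] q [ 0.35  0.54  1.19 -0.    1.41  0.36] F [ 0.3 -0.2  0.7] op 0.0917 0.0
```

View pics/mont.png

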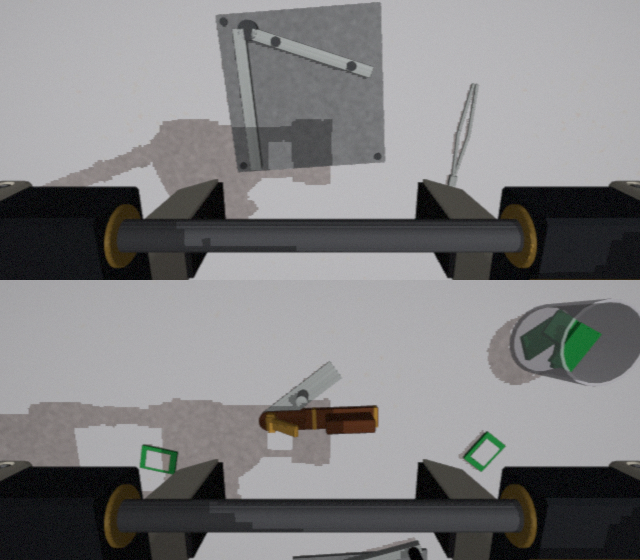

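View pics/wr.png

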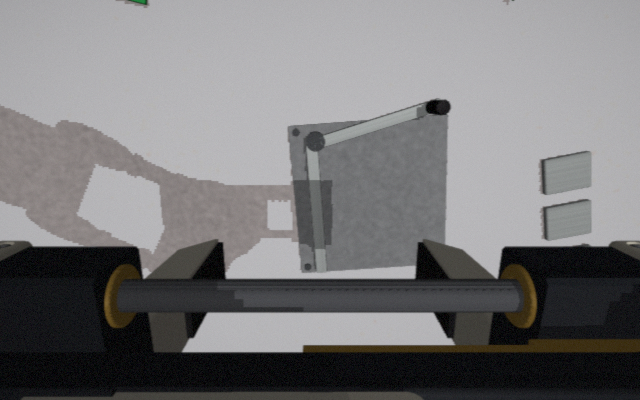

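The left wrist view shows the set guide. Its plate corners are near (217,75) and (384,221), the fence strip runs (243,92)–(255,228), and the arm runs (250,95)–(371,132). The middle view has the bevel with its pivot end at (261,201), rib at (352,199) and blade end at (335,150). The right view has the free guide, with its hinge at (315,141) and knob at (437,107). Next I'll refine the edges.

```bash
cat >> h.py <<'E'
from scipy.ndimage import map_coordinates
def load(n):
    d=np.load(n+".npz"); return d["a"],d["K"],d["p"],d["r"],None
def strip(C,p,q,w=9,n=60):
    "profiles across segment p->q ; returns n x m array, offsets (positive= to the right of p->q in image coords)"
    g=cv2.cvtColor(C[0],cv2.COLOR_RGB2GRAY).astype(float); p,q=np.array(p,float),np.array(q,float); d=(q-p)/np.linalg.norm(q-p); nn=np.array([-d[1],d[0]])
    t=np.linspace(0,1,n)[:,None,None]; o=np.arange(-w,w+.01,.25); P=p+t*(q-p)+o[None,:,None]*nn
    return map_coordinates(g,[P[...,1],P[...,0]],order=1),o,p,q,nn
def edge(C,p,q,sign,w=4,n=60):
    "fit line to strongest gradient of the given sign along +normal; returns refined end pixels and residual"
    S,o,p,q,nn=strip(C,p,q,w,n); G=sign*(S[:,4:]-S[:,:-4]); oc=(o[4:]+o[:-4])/2
    W=np.clip(G,0,None)**4; e=(W*oc).sum(1)/(W.sum(1)+1e-9); t=np.linspace(0,1,n)
    m=G.max(1)>0.4*np.median(G.max(1))
    for _ in range(4):
        c=np.polyfit(t[m],e[m],1); r=e-np.polyval(c,t); m&=abs(r)<max(2*r[m].std(),.25)
    return p+nn*c[1],q+nn*(c[0]+c[1]),r[m].std(),m.sum()
E
python3 - <<'E'
from h import *
L,Rr=load("wl"),load("wr")
np.set_printoptions(linewidth=220)
for C,p,q in [(L,(250,120),(257,200)),(L,(290,107),(345,125)),(Rr,(312,160),(319,230)),(Rr,(335,137),(410,113))]:
    S,o,*_=strip(C,p,q,12); print(np.c_[o[::4],np.median(S,0)[::4]].T.round(0).astype(int))
B=load("wb"); im=cv2.cvtColor(B[0],cv2.COLOR_RGB2BGR)
cv2.imwrite("pics/bz.png",cv2.resize(im[130:230,245:395],None,fx=5,fy=5,interpolation=cv2.INTER_NEAREST))
E
```

```text
[[-12 -11 -10  -9  -8  -7  -6  -5  -4  -3  -2  -1   0   1   2   3   4   5   6   7   8   9  10  11  12]
 [115 115 115 114 114 114 114 114 115 115 110  91  83  97 127 150 154 153 154 155 155 156 156 149 127]]
[[-12 -11 -10  -9  -8  -7  -6  -5  -4  -3  -2  -1   0   1   2   3   4   5   6   7   8   9  10  11  12]
 [117 118 118 117 115 134 162 167 167 163 162 164 163 160 158 155 135  93  85 104 113 116 116 116 116]]
[[-12 -11 -10  -9  -8  -7  -6  -5  -4  -3  -2  -1   0   1   2   3   4   5   6   7   8   9  10  11  12]
 [ 78  78  78  78  78  78  78  87  99 103 103 103 105 105 106 107 106 101  87  79  79  78  78  79  79]]
[[-12 -11 -10  -9  -8  -7  -6  -5  -4  -3  -2  -1   0   1   2   3   4   5   6   7   8   9  10  11  12]
 [183 182 182 182 179 149 107 141 163 165 163 161 162 163 161 158 155 148 121 113 116 115 115 116 116]]
```

View pics/bz.png

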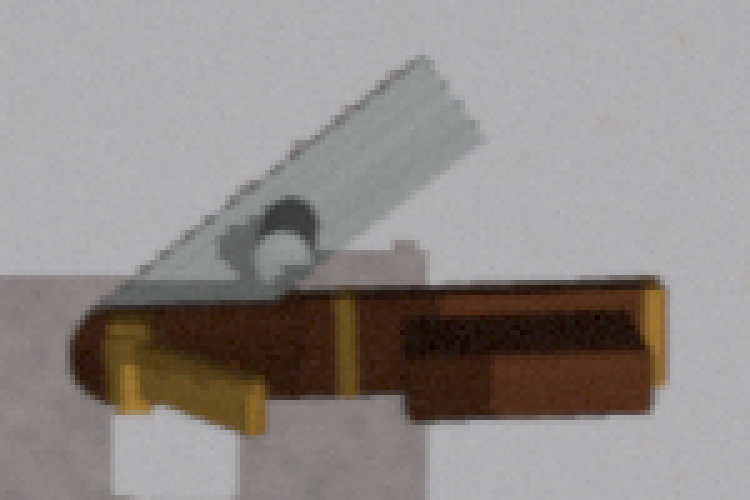

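```bash
python3 - <<'E'
from h import *
B=load("wb"); f=lambda x,y,z:pl(B,(245+x/5-.4,130+y/5-.4),z)[0]
for n,a in dict(ribUL=(405,350),ribLL=(410,421),ribUR=(652,343),ribLR=(652,412),rib=(530,383),post=(284,255)).items(): print(n,f(*a,.048).round(4))
print("end",f(70,350,.013).round(4),"far",f(666,335,.013).round(4),"low",f(260,402,.013).round(4),"up",f(300,297,.013).round(4),"leverend",f(253,405,.05).round(4), "bladeouter",f(108,300,.0095).round(4),f(420,57,.0095).round(4))
def frame(C,fen,arm,plate,nm):
    a,b,r,m=edge(C,*fen); P=pl(C,[a,b],.018); print(nm,"fence res",round(r,2),m,P.round(4)[:,:2].tolist())
    u=(P[1]-P[0])[:2]; u/=np.linalg.norm(u); 
    a,b,r,m=edge(C,*arm); Q=pl(C,[a,b],.018); print(" arm res",round(r,2),m,Q.round(4)[:,:2].tolist())
    v=(Q[1]-Q[0])[:2]; v/=np.linalg.norm(v)
    k=np.linalg.solve(np.c_[u,-v],(Q[0]-P[0])[:2]); cor=P[0][:2]+k[0]*u
    ang=np.arctan2(u[0]*v[1]-u[1]*v[0],u@v); print(" corner",cor.round(4),"fence yaw",np.arctan2(u[1],u[0]).round(4),"angle",ang.round(4))
    for pp in plate:
        a,b,r,m=edge(C,*pp); H=pl(C,[a,b],.006); d=H[:,:2]-cor; w=np.array([-u[1],u[0]]); print(" plate",round(r,2),m,np.c_[d@u,d@w].round(4).tolist())
    return cor
# sign: + means brighter to the right-of-travel normal (image coords n=(-dy,dx))
L=load("wl"); frame(L,((248.5,110),(258.5,215),1),((280,110),(350,131.5),-1),[((381,70),(384,210),-1),((240,74),(370,63.5),-1)],"L")
Q=load("wr"); frame(Q,((318.5,165),(326,260),1),((335,143),(410,119),-1),[((447,130),(446,255),-1)],"R")
E
```

```text
ribUL [0.5569 0.0197 0.048 ]
ribLL [0.558  0.0051 0.048 ]
ribUR [0.6056 0.0211 0.048 ]
ribLR [0.6061 0.0069 0.048 ]
rib [0.5817 0.0129 0.048 ]
post [0.5334 0.0389 0.048 ]
end [0.4847 0.0106 0.013 ] far [0.6141 0.0137 0.013 ] low [ 0.5257 -0.0013  0.013 ] up [0.5348 0.0223 0.013 ] leverend [0.5269 0.0091 0.05  ] bladeouter [0.4929 0.0209 0.0095] [0.5605 0.0731 0.0095]
L fence res 0.07 59 [[0.4882, 0.3546], [0.4961, 0.2446]]
 arm res 0.11 56 [[0.5226, 0.3561], [0.593, 0.3339]]
 corner [0.4873 0.3673] fence yaw -1.4997 angle 1.1935
 plate 0.24 60 [[-0.0164, 0.1376], [0.131, 0.1376]]
 plate 0.18 60 [[-0.0245, -0.004], [-0.0245, 0.1271]]
R fence res 0.13 51 [[0.5481, -0.2099], [0.5557, -0.3176]]
 arm res 0.13 58 [[0.5654, -0.1869], [0.641, -0.1632]]
 corner [ 0.5468 -0.1927] fence yaw -1.5001 angle 1.8039
 plate 0.1 45 [[-0.0081, 0.1376], [0.1342, 0.1377]]
```

Both guides are measured well. The plate checks agree to 0.5 mm, both fence yaws are −1.500, and the set angle is about 1.1935. Now for the grasp.

```bash
python3 -c "
from h import *
mv(.5817,.0129,.12,.028+np.pi)"
```

```text
mv [-4.588  0.352  2.165] -1.602
```

Call:
{"name": "step_arm", "arguments": {"motion": [[[-4.588,0.352,0.5],-1.602],[[-4.588,0.352,0.5],-1.602],[[-4.588,0.352,0.5],-1.602],[[-4.588,0.352,0.5],-1.602],[[-4.588,0.352,1.0],-1.602],[[-4.588,0.352,1.0],-1.602],[[-4.588,0.352,2.165],-1.602],[[-4.588,0.352,2.165],-1.602],[[-4.588,0.352,2.165],-1.602],[[-4.588,0.352,2.165],-1.602]], "hand": 150}}

```text
time: 4.6
tool_pos: [0.5818, 0.0137, 0.12]
tool_rot: [-3.141, 0.0, -3.114]
contact_force: [0.5, 0.0, 0.4]
opening: 0.038
grip_force: 0.0
```

```bash
python3 -c "
from h import *
st()
mv(.5817,.0129,.036,.028+np.pi)"
```

```text
t 4.6 [0.5818 0.0137 0.12  ] [-3.141  0.    -3.114] q [-0.11  0.56  1.53 -0.    1.05 -1.71] F [0.5 0.  0.4] op 0.038 0.0
mv [ 0.002 -0.013  1.4  ] -0.001
```

Call:
{"name": "step_arm", "arguments": {"motion": [[[0,0,0.8],0],[[0,0,1.4],0],[[0,0,1.4],0],[[0,0,1.4],0],[[0,0,1.4],0]]}}

```text
time: 5.22
tool_pos: [0.5831, 0.0146, 0.0378]
tool_rot: [-3.141, 0.004, -3.112]
contact_force: [-0.6, 0.1, -0.4]
opening: 0.0377
grip_force: 0.0
```

Call:
{"name": "step_arm", "arguments": {"motion": [[[0,0,0],0],[[0,0,0],0],[[0,0,0],0],[[0,0,0],0],[[0,0,0],0]], "hand": 255, "squeeze": 30}}

```text
time: 5.85
tool_pos: [0.5822, 0.0146, 0.0362]
tool_rot: [-3.141, 0.001, -3.111]
contact_force: [-0.5, -2.9, 5.3]
opening: 0.0137
grip_force: 29.9
```

```bash
python3 - <<'E'
from h import *
st()
def tgt(c,yaw,a,dx=0,dy=0,grip=.087):
    u=np.array([np.cos(yaw),np.sin(yaw)]);w=np.array([-u[1],u[0]]); return c+u*(.011/np.tan(a/2)+grip+dx)+w*(.011+dy)
c=np.array([.4873,.3673])
print(tgt(c,-1.5,1.1935),tgt(c,-1.5,1.1935,.006,.004), tgt(np.array([.5468,-.1927]),-1.5,1.1935))
p=tgt(c,-1.5,1.1935,.006,.004)
mv(*p,.15,np.pi-1.5)
E
```

```text
t 5.85 [0.5822 0.0146 0.0362] [-3.141e+00  1.000e-03 -3.111e+00] q [-0.11  0.68  1.6  -0.    0.87 -1.71] F [-0.5 -2.9  5.3] op 0.0137 29.9
[0.50557191 0.26514528] [0.50998631 0.25944326] [ 0.56507191 -0.29485472]
mv [ 1.08   4.116 -1.896] 1.53
```

Call:
{"name": "step_arm", "arguments": {"motion": [[[0,0,-1.0],0],[[0.2,0.6,-1.9],0.18],[[0.5,1.3,-1.9],0.36],[[1.08,2.3,-1.9],0.54],[[1.08,3.2,-1.9],0.73],[[1.08,4.116,-1.9],0.91],[[1.08,4.116,-1.9],1.09],[[1.08,4.116,-1.9],1.28],[[1.08,4.116,-1.9],1.46],[[1.08,4.116,-1.9],1.53]]}}

```text
time: 7.1
tool_pos: [0.5085, 0.2598, 0.1484]
tool_rot: [-3.138, 0.001, 1.638]
contact_force: [-0.4, -0.3, -4.4]
opening: 0.0138
grip_force: 30.0
```

Call:
{"name": "step_arm", "arguments": {"motion": [[[0,0,0.0],0],[[0,0,0.9],0],[[0,0,0.9],0]]}}

```text
time: 7.48
tool_pos: [0.5062, 0.2586, 0.0918]
tool_rot: [-3.131, 0.003, 1.643]
contact_force: [-0.7, -0.2, -3.4]
opening: 0.0137
grip_force: 30.0
```

```bash
python3 - <<'E'
from h import *
st()
mv(.50998631,.25944326,.045,np.pi-1.5)
W=cam("wrist"); save(W,"w1.png"); np.savez("w1.npz",a=W[0],K=W[1],p=W[2],r=W[3])
E
```

```text
t 7.47 [0.5062 0.2586 0.0918] [-3.131e+00  3.000e-03  1.643e+00] q [0.34 0.58 1.59 0.   0.98 0.26] F [-0.7 -0.2 -3.4] op 0.0137 30.0
mv [0.01  0.065 0.78 ] 0.002
```

View pics/w1.png

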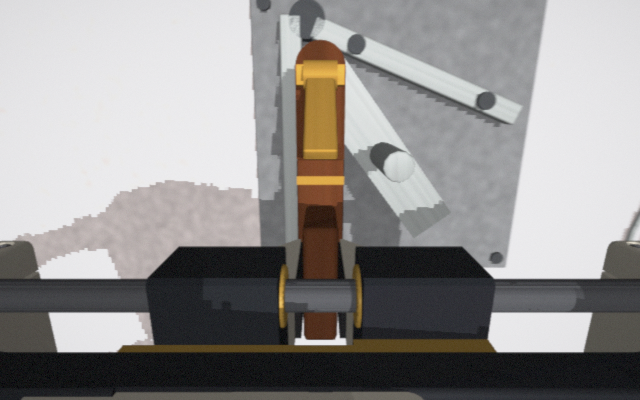

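Call:
{"name": "step_arm", "arguments": {"motion": [[[0,0.065,0],0],[[0,0.065,0.4],0],[[0,0.065,0.7],0],[[0,0.065,0.78],0],[[0,0.065,0.78],0]]}}

```text
time: 8.15
tool_pos: [0.5144, 0.2602, 0.0501]
tool_rot: [3.14, -0.0, 1.642]
contact_force: [0.5, -0.0, -4.1]
opening: 0.0138
grip_force: 30.0
```

```bash
python3 - <<'E'
from h import *
st()
mv(.50557,.26514,.042,np.pi-1.5); mv(.505,.2665,.042,np.pi-1.5)
E
```

```text
t 8.15 [0.5144 0.2602 0.0501] [ 3.14  -0.     1.642] q [ 0.34  0.65  1.61 -0.    0.89  0.26] F [ 0.5 -0.  -4.1] op 0.0138 30.0
mv [ 0.092 -0.14   0.135] 0.0
mv [ 0.115 -0.148  0.135] 0.0
```

Call:
{"name": "step_arm", "arguments": {"motion": [[[0,-0.05,0.125],0],[[0,-0.05,0.125],0],[[0,-0.05,0.125],0]]}}

```text
time: 8.52
tool_pos: [0.5112, 0.26, 0.0422]
tool_rot: [3.14, -0.0, 1.642]
contact_force: [1.2, 0.5, 1.2]
opening: 0.014
grip_force: 30.0
```

```bash
python3 - <<'E'
from h import *
st()
mv(.50557,.26514,.0425,np.pi-1.5)
E
```

```text
t 8.53 [0.5112 0.26   0.0422] [ 3.14  -0.     1.642] q [ 0.34  0.66  1.62 -0.    0.87  0.27] F [1.2 0.5 1.2] op 0.014 30.0
mv [ 0.092 -0.088 -0.004] 0.0
```

Call:
{"name": "step_arm", "arguments": {"motion": [[[0.04,-0.06,0],0],[[0.09,-0.1,0],0],[[0.1,-0.11,0],0],[[0.1,-0.11,0],0]]}}

```text
time: 9.02
tool_pos: [0.5051, 0.2633, 0.0423]
tool_rot: [3.139, 0.003, 1.641]
contact_force: [5.5, -13.6, 3.7]
opening: 0.0141
grip_force: 30.0
```

```bash
python3 - <<'E'
from h import *
st()
mv(.50557,.26514,.0425,np.pi-1.5)
E
```

```text
t 9.03 [0.5051 0.2633 0.0423] [3.139e+00 3.000e-03 1.641e+00] q [ 0.35  0.65  1.63 -0.    0.86  0.28] F [  5.5 -13.6   3.7] op 0.0141 30.0
mv [ 0.03   0.01  -0.003] -0.0
```

Call:
{"name": "step_arm", "arguments": {"motion": [[[-0.02,0.0,0],0],[[-0.02,0.0,0],0]]}}

```text
time: 9.28
tool_pos: [0.5051, 0.2632, 0.0422]
tool_rot: [3.139, 0.001, 1.641]
contact_force: [5.1, -6.5, 3.6]
opening: 0.0141
grip_force: 30.0
```

Call:
{"name": "step_arm", "arguments": {"motion": [[[0,0,0],0],[[0,0,0],0],[[0,0,0],0]], "hand": 150}}

```text
time: 9.65
tool_pos: [0.503, 0.2643, 0.0413]
tool_rot: [-3.141, 0.0, 1.642]
contact_force: [-0.1, -0.0, 0.2]
opening: 0.0364
grip_force: 0.0
```

```bash
python3 - <<'E'
from h import *
st()
W=cam("wrist"); save(W,"w2.png"); np.savez("w2.npz",a=W[0],K=W[1],p=W[2],r=W[3])
c=np.array([.4873,.3673]);yaw=-1.5;a=1.1935
u=np.array([np.cos(yaw),np.sin(yaw)]);w=np.array([-u[1],u[0]]);P=c+u*.011/np.tan(a/2)+w*.011
for b in(.63,.9,1.05,1.1935): print(b,(P+.048*np.array([np.cos(yaw+b),np.sin(yaw+b)])).round(4))
print("pivot",P)
E
```

```text
t 9.65 [0.503  0.2643 0.0413] [-3.141  0.     1.642] q [0.35 0.65 1.63 0.   0.86 0.28] F [-0.1 -0.   0.2] op 0.0364 0.0
0.63 [0.5304 0.3152]
0.9 [0.539  0.3248]
1.05 [0.5426 0.331 ]
1.1935 [0.5452 0.3374]
pivot [0.49941777 0.35192735]
```

```bash
python3 - <<'E'
from h import *
W=load("w2"); np.set_printoptions(linewidth=250)
q=proj(W,[.5302,.3148,.054])[0]; print("pred px",q)
x,y=q.astype(int); g=cv2.cvtColor(W[0],cv2.COLOR_RGB2GRAY)
h=cv2.HoughCircles(cv2.medianBlur(g[y-40:y+40,x-40:x+40],3),cv2.HOUGH_GRADIENT,1,20,param1=80,param2=12,minRadius=9,maxRadius=24)
if h is not None:
    for c in h[0][:4]: print(c+[x-40,y-40,0],pl(W,(c[0]+x-40,c[1]+y-40),.054).round(4))
# bright blob
m=(g[y-40:y+40,x-40:x+40]>190).astype('uint8'); n,l,s,ce=cv2.connectedComponentsWithStats(m)
for i in range(1,n):
    if s[i,4]>40: print(s[i],ce[i]+[x-40,y-40],pl(W,ce[i]+[x-40,y-40],.054).round(4))
b=.62;p=(.49942+.048*np.cos(b-1.5),.35193+.048*np.sin(b-1.5)); print(p)
mv(*p,.12,1.6416+b)
E
```

```text
pred px [404.1630134  172.52245192]
[406.5        170.5         16.20000076] [[0.5309 0.3156 0.054 ]]
[387.5        158.5         12.89999962] [[0.5236 0.3194 0.054 ]]
[   0    0   80   80 2970] [403.65959596 175.14410774] [[0.5301 0.3138 0.054 ]]
(np.float64(0.5300032549215318), np.float64(0.31493453381284947))
mv [ 0.81   0.507 -1.312] -0.619
```

Call:
{"name": "step_arm", "arguments": {"motion": [[[0,0,-0.9],0],[[0,0,-1.312],0],[[0.82,0.52,-1.312],-0.19],[[0.82,0.52,-1.312],-0.38],[[0.82,0.52,-1.312],-0.619],[[0.82,0.52,-1.312],-0.619],[[0.82,0.52,-1.312],-0.619],[[0.82,0.52,-1.312],-0.619]], "hand": 195}}

```text
time: 10.7
tool_pos: [0.5311, 0.3154, 0.1201]
tool_rot: [-3.141, -0.0, 2.26]
contact_force: [1.1, -0.6, -0.1]
opening: 0.0217
grip_force: 0.0
```

```bash
python3 - <<'E'
from h import *
st(); mv(.5309,.3156,.085,2.262); mv(.5309,.3156,.046,2.262)
E
```

```text
t 10.7 [0.5311 0.3154 0.1201] [-3.141 -0.     2.26 ] q [ 0.41  0.62  1.42 -0.    1.1  -0.28] F [ 1.1 -0.6 -0.1] op 0.0217 0.0
mv [ 0.005 -0.001  0.586] -0.002
mv [ 5.000e-03 -1.000e-03  1.236e+00] -0.002
```

Call:
{"name": "step_arm", "arguments": {"motion": [[[0.005,0,0.586],0],[[0.005,0,0.9],0],[[0.005,0,1.236],0],[[0.005,0,1.236],0]]}}

```text
time: 11.2
tool_pos: [0.53, 0.3151, 0.0445]
tool_rot: [-3.138, -0.001, 2.26]
contact_force: [-0.2, 0.0, 0.2]
opening: 0.0212
grip_force: 0.0
```

```bash
python3 - <<'E'
from h import *
s=st()
for b,o in((.75,.0045),(.9,.0045),(1.05,.0045),(1.14,.004)):
    p=np.array([.49942,.35193])+.048*np.array([np.cos(b-1.5),np.sin(b-1.5)])+o*np.array([-np.sin(b-1.5),np.cos(b-1.5)])
    mv(*p,.0455,1.6416+b,s)
E
```

```text
t 11.2 [0.53   0.3151 0.0445] [-3.138e+00 -1.000e-03  2.260e+00] q [ 0.41  0.72  1.48 -0.    0.95 -0.28] F [-0.2  0.   0.2] op 0.0212 0.0
mv [ 0.015  0.176 -0.016] -0.132
mv [ 0.05   0.291 -0.016] -0.282
mv [ 0.102  0.4   -0.016] -0.432
mv [ 0.137  0.453 -0.016] -0.522
```

Call:
{"name": "step_arm", "arguments": {"motion": [[[0.015,0.176,-0.016],-0.132],[[0.015,0.176,-0.016],-0.132],[[0.05,0.291,-0.016],-0.282],[[0.05,0.291,-0.016],-0.282],[[0.1,0.4,-0.016],-0.432],[[0.1,0.4,-0.016],-0.432],[[0.137,0.453,-0.016],-0.522],[[0.137,0.453,-0.016],-0.522]]}}

```text
time: 12.2
tool_pos: [0.5467, 0.3391, 0.0472]
tool_rot: [3.141, 0.0, 2.778]
contact_force: [1.2, 0.5, -0.3]
opening: 0.0214
grip_force: 0.0
```

```bash
python3 - <<'E'
from h import *
s=st()
for b,o in((1.1935,.004),(1.1935,.006)):
    p=np.array([.49942,.35193])+.048*np.array([np.cos(b-1.5),np.sin(b-1.5)])+o*np.array([-np.sin(b-1.5),np.cos(b-1.5)])
    mv(*p,.0455,1.6416+b,s)
W=cam("wrist"); save(W,"w3.png"); np.savez("w3.npz",a=W[0],K=W[1],p=W[2],r=W[3])
E
```

```text
t 12.2 [0.5467 0.3391 0.0472] [3.141 0.    2.778] q [ 0.44  0.75  1.39 -0.    1.   -0.77] F [ 1.2  0.5 -0.3] op 0.0214 0.0
mv [0.018 0.031 0.028] -0.058
mv [0.02  0.065 0.028] -0.058
```

View pics/w3.png

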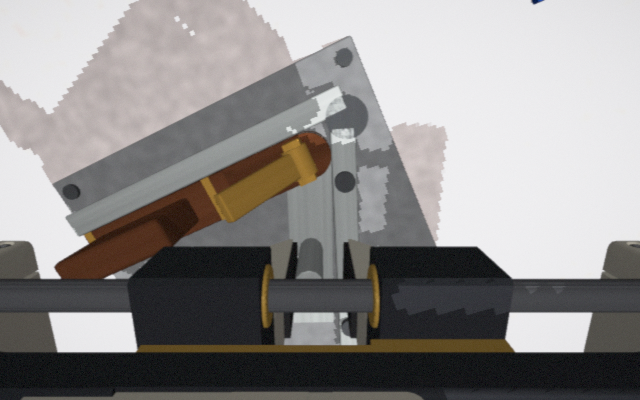

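Call:
{"name": "step_arm", "arguments": {"motion": [[[0.018,0.03,0.02],-0.058],[[0.018,0.05,0.02],-0.058],[[0.018,0.065,0.02],-0.058],[[0.018,0.065,0.02],-0.058]]}}

```text
time: 12.75
tool_pos: [0.5466, 0.3413, 0.0457]
tool_rot: [-3.138, -0.001, 2.837]
contact_force: [-2.2, -7.6, 3.8]
opening: 0.0217
grip_force: 4.0
```

Call:
{"name": "step_arm", "arguments": {"motion": [[[0,-0.09,0],0],[[0,-0.09,0],0],[[0,-0.09,-0.9],0],[[0,-0.09,-1.6],0]]}}

```text
time: 13.25
tool_pos: [0.5458, 0.3385, 0.1434]
tool_rot: [3.141, 0.001, 2.839]
contact_force: [0.7, 0.6, 1.2]
opening: 0.0213
grip_force: 0.0
```

```bash
python3 - <<'E'
from h import *
st(); mv(.5021,.3140,.15,1.642)
E
```

```text
t 13.25 [0.5458 0.3385 0.1434] [3.141e+00 1.000e-03 2.839e+00] q [ 0.44  0.64  1.31  0.    1.19 -0.83] F [0.7 0.6 1.2] op 0.0213 0.0
mv [ 0.573 -0.607 -0.11 ] 1.197
```

Call:
{"name": "step_arm", "arguments": {"motion": [[[0.573,-0.607,-0.11],1.197],[[0.573,-0.607,-0.11],1.197],[[0.573,-0.607,-0.11],1.197],[[0.573,-0.607,-0.11],1.197],[[0.573,-0.607,-0.11],1.197],[[0.573,-0.607,-0.11],1.197],[[0.573,-0.607,-0.11],1.197],[[0.573,-0.607,-0.11],1.197],[[0.573,-0.607,-0.11],1.197]], "hand": 255}}

```text
time: 14.38
tool_pos: [0.5019, 0.3137, 0.1484]
tool_rot: [3.141, -0.0, 1.645]
contact_force: [0.1, -1.0, -0.6]
opening: 0.0003
grip_force: 0.0
```

```bash
python3 - <<'E'
from h import *
st()
W=cam("wrist"); save(W,"w4.png"); np.savez("w4.npz",a=W[0],K=W[1],p=W[2],r=W[3])
im=cv2.imread("pics/w4.png"); cv2.imwrite("pics/w4z.png",cv2.resize(im[20:260,200:520],None,fx=2.4,fy=2.4,interpolation=cv2.INTER_CUBIC))
E
```

```text
t 14.38 [0.5019 0.3137 0.1484] [ 3.141 -0.     1.645] q [0.43 0.55 1.47 0.   1.13 0.36] F [ 0.1 -1.  -0.6] op 0.0003 0.0
```

View pics/w4z.png

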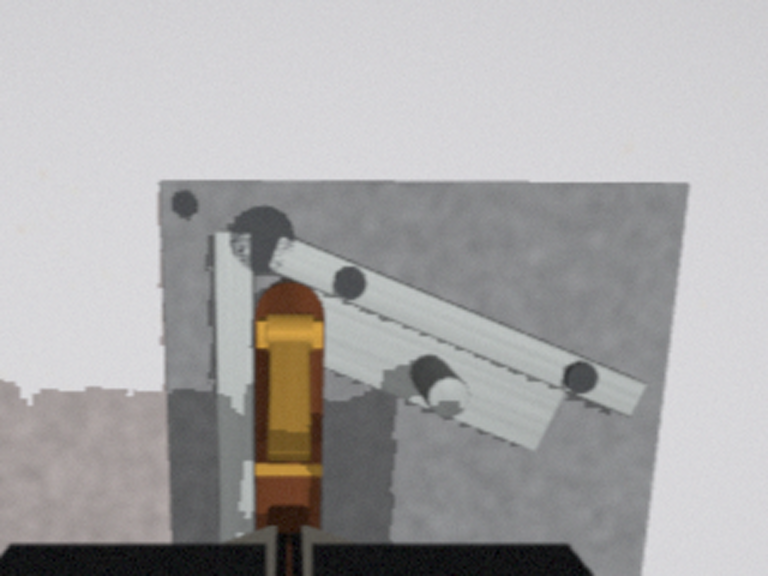

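The zoomed view shows the stock along the fence (edge at zoom x≈255), the blade lying along the arm from (325,305) to (560,390), and the lever up at (290,320)–(290,450). Next I'll measure whether they are flush.

```bash
python3 - <<'E'
from h import *
np.set_printoptions(linewidth=250)
W=load("w4"); c=np.array([.4873,.3673]);u=np.array([np.cos(-1.5),np.sin(-1.5)]);w=np.array([-u[1],u[0]])
Z=lambda x,y:(200+x/2.4-.3,20+y/2.4-.3)
for n,p,q in(("stock",Z(255,350),Z(255,455)),("blade",Z(390,312),Z(540,372))):
    S,o,*_=strip(W,p,q,7); print(n,np.c_[o[::2],np.median(S,0)[::2]].T.round(1))
def loc(P): d=np.atleast_2d(P)[:,:2]-c; return np.c_[d@u,d@w].round(4).tolist()
for n,p,q,s,z in(("stockR",Z(323,345),Z(323,455),1,.019),("stockL",Z(255,345),Z(255,455),1,.019),("bladeIn",Z(340,378),Z(380,395),-1,.0155),("bladeIn2",Z(480,428),Z(525,446),-1,.0155),("armOut",Z(370,270),Z(560,348),1,.018),("armIn",Z(375,308),Z(540,372),-1,.018),("fence",Z(251,270),Z(251,380),-1,.018)):
    a,b,r,m=edge(W,p,q,s,3); P=pl(W,[a,b],z); d=(P[1]-P[0])[:2]; print(n,round(r,2),m,loc(P),"ang",round(np.arctan2(d@w,d@u),4))
E
```

```text
stock [[ -7.   -6.5  -6.   -5.5  -5.   -4.5  -4.   -3.5  -3.   -2.5  -2.   -1.5  -1.   -0.5   0.    0.5   1.    1.5   2.    2.5   3.    3.5   4.    4.5   5.    5.5   6.    6.5   7. ]
 [106.5  93.2  80.5  68.3  53.1  48.3  44.   43.5  43.2  44.1  44.9  45.3  45.9  51.9  57.6  75.   91.5 105.1 117.7 121.9 126.1 127.9 131.4 146.4 161.1 171.9 181.9 183.2 183.7]]
blade [[ -7.   -6.5  -6.   -5.5  -5.   -4.5  -4.   -3.5  -3.   -2.5  -2.   -1.5  -1.   -0.5   0.    0.5   1.    1.5   2.    2.5   3.    3.5   4.    4.5   5.    5.5   6.    6.5   7. ]
 [184.3 182.8 182.4 183.  185.  186.3 186.5 185.7 184.5 183.3 182.1 181.2 180.1 179.1 178.3 177.7 176.5 172.4 162.8 149.3 135.6 143.5 160.1 173.  180.8 183.9 183.5 182.5 180.9]]
stockR 1.33 40 [[0.0255, 0.0196], [0.0616, 0.0238]] ang 0.1147
stockL 0.07 58 [[0.0256, -0.0], [0.0617, -0.0002]] ang -0.005
bladeIn 0.1 51 [[0.0352, 0.0284], [0.0407, 0.0415]] ang 1.1668
bladeIn2 0.12 53 [[0.0534, 0.0739], [0.0593, 0.0892]] ang 1.2028
armOut 0.08 60 [[0.0025, 0.0361], [0.0266, 0.097]] ang 1.1938
armIn 0.1 50 [[0.0148, 0.0378], [0.0357, 0.0909]] ang 1.1949
fence 1.95 48 [[0.0024, 0.0009], [0.037, -0.0019]] ang -0.0816
```

The stock is flush to within 0.2 mm, the blade angle is 1.193 and the arm is 1.194, with under 0.5 mm between blade and arm. Now I'll press the lever.

Call:
{"name": "step_arm", "arguments": {"motion": [[[0,0,0.8],0],[[0,0,1.15],0],[[0,0,1.25],0],[[0,0,1.35],0],[[0,0,1.45],0],[[0,0,1.55],0],[[0,0,1.65],0],[[0,0,1.7],0],[[0,0,1.72],0],[[0,0,1.72],0]]}}

```text
time: 15.68
tool_pos: [0.502, 0.3136, 0.0452]
tool_rot: [3.141, -0.0, 1.644]
contact_force: [1.0, -1.7, 3.0]
opening: 0.0005
grip_force: 1.4
```

Call:
{"name": "step_arm", "arguments": {"motion": [[[0,0,0.03],0],[[0,0,0.05],0],[[0,0,0.07],0],[[0,0,0.07],0]]}}

```text
time: 16.18
tool_pos: [0.5023, 0.3137, 0.0444]
tool_rot: [3.14, -0.0, 1.644]
contact_force: [-6.2, -6.4, 28.2]
opening: 0.0005
grip_force: 13.8
```

Call:
{"name": "step_arm", "arguments": {"motion": [[[0,0,-0.07],0],[[0,0,-0.6],0],[[0,0,-1.5],0],[[0,0,-1.76],0],[[0,0,-1.76],0]], "hand": 150}}

```text
time: 16.8
tool_pos: [0.5019, 0.3139, 0.147]
tool_rot: [3.141, -0.001, 1.644]
contact_force: [-0.5, 0.2, -0.6]
opening: 0.0373
grip_force: 0.0
```

```bash
python3 - <<'E'
from h import *
st(); W=cam("wrist"); save(W,"w5.png"); np.savez("w5.npz",a=W[0],K=W[1],p=W[2],r=W[3])
c=np.array([.4873,.3673]);u=np.array([np.cos(-1.5),np.sin(-1.5)]);w=np.array([-u[1],u[0]])
Z=lambda x,y:(200+x/2.4-.3,20+y/2.4-.3)
def loc(P): d=np.atleast_2d(P)[:,:2]-c; return np.c_[d@u,d@w].round(4).tolist()
for n,p,q,s,z in(("stockL",Z(255,345),Z(255,455),1,.019),("bladeIn",Z(340,378),Z(380,395),-1,.0155),("bladeIn2",Z(480,428),Z(525,446),-1,.0155),("armIn",Z(375,308),Z(540,372),-1,.018)):
    a,b,r,m=edge(W,p,q,s,3); P=pl(W,[a,b],z); d=(P[1]-P[0])[:2]; print(n,round(r,2),m,loc(P),"ang",round(np.arctan2(d@w,d@u),4))
# lever: yellow mask extent in stock frame if at z=.028
h=cv2.cvtColor(W[0],cv2.COLOR_RGB2HSV); m=cv2.inRange(h,(15,110,60),(32,255,255)); n,l,s,ce=cv2.connectedComponentsWithStats(m)
for i in range(1,n):
    if s[i,4]>80:
        x,y,ww,hh,A=s[i]; print(s[i],loc(pl(W,[(x+ww/2,y+hh),(x+ww/2,y)],.028)))
mv(.5052,.2635,.10,1.6416)
E
```

```text
t 16.8 [0.5019 0.3139 0.147 ] [ 3.141e+00 -1.000e-03  1.644e+00] q [0.43 0.55 1.47 0.   1.12 0.36] F [-0.5  0.2 -0.6] op 0.0373 0.0
stockL 0.1 57 [[0.0251, -0.0004], [0.061, -0.0002]] ang 0.006
bladeIn 0.1 48 [[0.0354, 0.0282], [0.0408, 0.0412]] ang 1.1796
bladeIn2 0.12 54 [[0.0537, 0.0735], [0.0597, 0.0886]] ang 1.1941
armIn 0.09 57 [[0.0149, 0.0376], [0.0354, 0.0906]] ang 1.202
[ 306  151   28   69 1391] [[0.0668, 0.0115], [0.0146, 0.0113]]
[225 265  18  63 620] [[0.161, -0.0593], [0.1042, -0.0559]]
[398 265  17  63 614] [[0.1606, 0.0836], [0.1038, 0.0797]]
[ 174  339  377   13 3297] [[0.184, 0.0479], [0.1713, 0.0475]]
mv [-0.835  0.005  0.759] 0.002
```

Call:
{"name": "step_arm", "arguments": {"motion": [[[-0.825,0.01,0.2],0],[[-0.825,0.01,0.759],0],[[-0.825,0.01,1.2],0],[[-0.825,0.01,1.6],0],[[-0.825,0.01,1.74],0],[[-0.825,0.01,1.74],0],[[-0.825,0.01,1.74],0]]}}

```text
time: 17.73
tool_pos: [0.5065, 0.2644, 0.0427]
tool_rot: [3.141, -0.0, 1.644]
contact_force: [0.7, -0.2, 0.7]
opening: 0.0378
grip_force: 0.0
```

Call:
{"name": "step_arm", "arguments": {"motion": [[[0,0,0],0],[[0,0,0],0],[[0,0,0],0],[[0,0,0],0],[[0,0,0],0]], "hand": 255, "squeeze": 30}}

```text
time: 18.35
tool_pos: [0.5061, 0.2642, 0.0425]
tool_rot: [3.142, 0.0, 1.644]
contact_force: [-2.4, -0.6, 4.2]
opening: 0.0138
grip_force: 30.0
```

```bash
python3 - <<'E'
from h import *
s=st(); p=s["tool_pos"]+np.array([.0595,-.56,0]); print(p)
u=np.array([np.cos(-1.5),np.sin(-1.5)]);w=np.array([-u[1],u[0]])
q=p[:2]+u*.008+w*.004; mv(*q,.14,1.6416); mv(p[0],p[1]-.0,p[2],1.6416); print(q)
E
```

```text
t 18.35 [0.5061 0.2642 0.0425] [3.142 0.    1.644] q [ 0.35  0.65  1.63 -0.    0.86  0.27] F [-2.4 -0.6  4.2] op 0.0138 30.0
[ 0.56558065 -0.29579812  0.04251579]
mv [-9.514  0.374 -1.625] 0.002
mv [-9.381  0.308  0.   ] 0.002
[ 0.57013653 -0.30349513]
```

Call:
{"name": "step_arm", "arguments": {"motion": [[[-0.04,0.02,-0.3],0],[[-0.06,0.03,-1.2],0],[[-0.6,0.05,-1.625],0],[[-1.6,0.1,-1.625],0],[[-2.6,0.12,-1.625],0],[[-3.6,0.16,-1.625],0],[[-4.6,0.2,-1.625],0],[[-5.6,0.24,-1.625],0],[[-6.6,0.28,-1.625],0],[[-7.6,0.32,-1.625],0]]}}

```text
time: 19.6
tool_pos: [0.5581, -0.191, 0.1388]
tool_rot: [-3.14, -0.001, 1.644]
contact_force: [0.6, -0.1, -2.8]
opening: 0.0137
grip_force: 30.0
```

```bash
python3 -c "
from h import *
st()
mv(.5701,-.3035,.14,1.6416)"
```

```text
t 19.6 [ 0.5581 -0.191   0.1388] [-3.140e+00 -1.000e-03  1.644e+00] q [-0.46  0.56  1.48 -0.    1.1  -0.53] F [ 0.6 -0.1 -2.8] op 0.0137 30.0
mv [-1.884  0.063 -0.02 ] 0.002
```

Call:
{"name": "step_arm", "arguments": {"motion": [[[-0.9,0.03,0],0],[[-1.88,0.063,0],0],[[-1.88,0.063,0],0],[[-1.88,0.063,0.7],0],[[-1.88,0.063,1.2],0],[[-1.88,0.063,1.4],0],[[-1.88,0.063,1.4],0],[[-1.88,0.063,1.4],0]]}}

```text
time: 20.6
tool_pos: [0.5714, -0.3017, 0.0572]
tool_rot: [3.14, 0.002, 1.644]
contact_force: [0.0, -0.5, -4.2]
opening: 0.0137
grip_force: 30.0
```

```bash
python3 -c "
from h import *
st()
mv(.5701,-.3035,.0425,1.6416)"
```

```text
t 20.6 [ 0.5714 -0.3017  0.0572] [3.140e+00 2.000e-03 1.644e+00] q [-0.6   0.74  1.38 -0.    1.02 -0.68] F [ 0.  -0.5 -4.2] op 0.0137 30.0
mv [-0.029 -0.024  0.245] 0.003
```

Call:
{"name": "step_arm", "arguments": {"motion": [[[0,0,0.15],0],[[0,0,0.23],0],[[0,0,0.245],0],[[0,0,0.245],0],[[0,0,0.245],0]]}}

```text
time: 21.22
tool_pos: [0.5706, -0.3016, 0.0425]
tool_rot: [3.141, 0.001, 1.644]
contact_force: [-2.9, 1.4, 6.1]
opening: 0.0136
grip_force: 30.0
```

```bash
python3 -c "
from h import *
st()
mv(.5656,-.2958,.0425,1.6416)"
```

```text
t 21.23 [ 0.5706 -0.3016  0.0425] [3.141e+00 1.000e-03 1.644e+00] q [-0.6   0.76  1.39 -0.    0.99 -0.68] F [-2.9  1.4  6.1] op 0.0136 30.0
mv [ 0.102 -0.077 -0.001] 0.002
```

Call:
{"name": "step_arm", "arguments": {"motion": [[[0.03,-0.05,0],0],[[0.07,-0.085,0],0],[[0.1,-0.095,0],0],[[0.105,-0.095,0],0],[[0.105,-0.095,0],0]]}}

```text
time: 21.85
tool_pos: [0.5653, -0.2968, 0.0425]
tool_rot: [3.139, 0.003, 1.644]
contact_force: [1.9, -3.0, 6.8]
opening: 0.0136
grip_force: 30.0
```

```bash
python3 -c "
from h import *
st()
mv(.5656,-.2958,.0425,1.6416)"
```

```text
t 21.85 [ 0.5653 -0.2968  0.0425] [3.139e+00 3.000e-03 1.644e+00] q [-0.6   0.75  1.42 -0.    0.97 -0.68] F [ 1.9 -3.   6.8] op 0.0136 30.0
mv [ 0.017  0.007 -0.001] 0.002
```

Call:
{"name": "step_arm", "arguments": {"motion": [[[0.015,-0.02,-0.01],0],[[0.03,-0.03,-0.015],0],[[0.03,-0.03,-0.015],0]]}}

```text
time: 22.22
tool_pos: [0.5648, -0.2952, 0.0428]
tool_rot: [3.136, 0.004, 1.643]
contact_force: [7.8, -4.3, -0.6]
opening: 0.014
grip_force: 30.0
```

Call:
{"name": "step_arm", "arguments": {"motion": [[[0,0,0],0],[[0,0,0],0],[[0,0,0],0]], "hand": 150}}

```text
time: 22.6
tool_pos: [0.5618, -0.2934, 0.0415]
tool_rot: [-3.14, -0.001, 1.644]
contact_force: [0.0, -0.6, -0.1]
opening: 0.0366
grip_force: 0.0
```

Call:
{"name": "step_arm", "arguments": {"motion": [[[0,0,-0.9],0],[[0.85,0,-1.78],0],[[0.85,0,-1.78],0],[[0.85,0,-1.78],0],[[0.85,0,-1.78],0]]}}

```text
time: 23.22
tool_pos: [0.558, -0.2433, 0.147]
tool_rot: [-3.139, -0.001, 1.643]
contact_force: [0.4, 0.2, -0.3]
opening: 0.038
grip_force: 0.0
```

```bash
cat >> h.py <<'E'
def check(C,c=np.array([.5468,-.1927]),a=1.1935,arm=None):
    u=np.array([np.cos(-1.5),np.sin(-1.5)]);w=np.array([-u[1],u[0]])
    W3=lambda x,y,z:np.r_[c+u*x+w*y,z]
    def loc(P): d=np.atleast_2d(P)[:,:2]-c; return np.c_[d@u,d@w].round(4).tolist()
    pv=np.array([.011/np.tan(a/2),.011]); e=np.array([np.cos(a),np.sin(a)]); n=np.array([e[1],-e[0]])
    J=[("stockL",(.026,0,.019),(.062,0,.019),1),("bladeIn",tuple(pv+n*.011+e*.025)+(.0155,),tuple(pv+n*.011+e*.085)+(.0155,),-1),("bladeOut",tuple(pv-n*.011+e*.02)+(.0155,),tuple(pv-n*.011+e*.085)+(.0155,),1)]
    if arm:
        f=np.array([np.cos(arm),np.sin(arm)]); J+=[("armIn",tuple(f*.04)+(.018,),tuple(f*.1)+(.018,),-1),("armOut",tuple(f*.04+.012*np.array([-f[1],f[0]]))+(.018,),tuple(f*.1+.012*np.array([-f[1],f[0]]))+(.018,),1)]
    for n_,p,q,s in J:
        px=proj(C,[W3(*p),W3(*q)]); A,B,r,m=edge(C,px[0],px[1],s,5); P=pl(C,[A,B],p[2]); d=(P[1]-P[0])[:2]
        pe=np.array(loc(P))-np.array([p[:2],q[:2]]); print(n_,round(r,2),m,"dev mm",(pe*1e3).round(2).tolist(),"ang",round(np.arctan2(d@w,d@u),4))
E
python3 - <<'E'
from h import *
st(); W=cam("wrist"); save(W,"w6.png"); np.savez("w6.npz",a=W[0],K=W[1],p=W[2],r=W[3]); check(W,arm=1.804)
print("left ref"); check(load("w5"),c=np.array([.4873,.3673]),arm=1.1935)
E
```

```text
t 23.23 [ 0.558  -0.2433  0.147 ] [-3.139e+00 -1.000e-03  1.643e+00] q [-0.54  0.58  1.41 -0.    1.15 -0.61] F [ 0.4  0.2 -0.3] op 0.038 0.0
stockL 0.05 54 dev mm [[0.0, 0.3], [0.0, 0.4]] ang 0.0013
bladeIn 0.14 38 dev mm [[0.47, -0.19], [1.67, -0.47]] ang 1.1733
bladeOut 0.12 54 dev mm [[0.67, -0.25], [2.12, -0.67]] ang 1.1698
armIn 0.14 60 dev mm [[0.24, 0.08], [0.31, 0.11]] ang 1.8026
armOut 0.12 57 dev mm [[1.32, 0.36], [1.58, 0.58]] ang 1.7978
left ref
stockL 0.09 58 dev mm [[0.0, -0.5], [0.0, -0.2]] ang 0.0064
bladeIn 0.12 40 dev mm [[0.57, -0.19], [0.77, -0.27]] ang 1.1905
bladeOut 0.32 58 dev mm [[1.37, -0.55], [1.42, -0.47]] ang 1.1927
armIn 0.12 56 dev mm [[-0.04, 0.01], [-0.04, 0.03]] ang 1.1927
armOut 0.09 60 dev mm [[1.12, -0.41], [1.12, -0.39]] ang 1.1941
```

Call:
{"name": "step_arm", "arguments": {"motion": [[[0.9,0,-0.7],0],[[0.9,0,-0.7],0],[[0.9,0,-0.7],0],[[0.9,0,-0.7],0]]}}

```text
time: 23.78
tool_pos: [0.5543, -0.1901, 0.1893]
tool_rot: [-3.14, -0.001, 1.643]
contact_force: [0.6, 0.0, 0.5]
opening: 0.0379
grip_force: 0.0
```

```bash
python3 - <<'E'
from h import *
st(); W=cam("wrist"); save(W,"w7.png"); np.savez("w7.npz",a=W[0],K=W[1],p=W[2],r=W[3]); check(W,arm=1.804)
c=np.array([.5468,-.1927]);u=np.array([np.cos(-1.5),np.sin(-1.5)]);w=np.array([-u[1],u[0]])
W3=lambda x,y,z:np.r_[c+u*x+w*y,z]
def t(n,p,q,s,ww=4):
    px=proj(W,[W3(*p),W3(*q)]); A,B,r,m=edge(W,px[0],px[1],s,ww); P=pl(W,[A,B],p[2]); d=P[:,:2]-c; L=np.c_[d@u,d@w]; print(n,px.round(0).tolist(),round(r,2),m,(L*1e3).round(2).tolist(),np.round((L[1,1]-L[0,1])/(L[1,0]-L[0,0]),4))
t("stockL near",(.03,0,.019),(.058,0,.019),1); t("stockL long",(.03,0,.019),(.1,0,.019),1); 
t("ribL",(.084,.004,.054),(.12,.004,.054),1);t("fenceOuter",(.01,-.012,.018),(.12,-.012,.018),-1); t("plate far",(0,.138,.006),(.12,.138,.006),1)
h=[proj(W,W3(*p))[0].round(0).tolist() for p in((0,0,.006),(.14,0,.018),(.0161+.048*np.cos(1.19),.011+.048*np.sin(1.19),.054))]; print(h)
E
```

```text
t 23.77 [ 0.5543 -0.1901  0.1893] [-3.140e+00 -1.000e-03  1.643e+00] q [-0.46  0.5   1.43 -0.    1.21 -0.53] F [0.6 0.  0.5] op 0.0379 0.0
stockL 0.15 54 dev mm [[0.0, 0.4], [0.0, 0.9]] ang 0.013
bladeIn 0.3 32 dev mm [[1.97, -0.69], [0.17, -0.07]] ang 1.2247
bladeOut 0.1 58 dev mm [[0.37, -0.15], [1.82, -0.57]] ang 1.1696
armIn 0.12 57 dev mm [[0.04, -0.02], [0.01, 0.01]] ang 1.804
armOut 0.1 60 dev mm [[0.82, 0.26], [0.98, 0.28]] ang 1.8015
stockL near [[311.0, 223.0], [311.0, 252.0]] 0.11 48 [[30.0, 0.55], [57.99, 0.79]] 0.0085
stockL long [[311.0, 223.0], [311.0, 292.0]] 0.11 38 [[30.0, 0.65], [99.99, 0.73]] 0.0012
ribL [[315.0, 296.0], [315.0, 332.0]] 0.78 34 [[84.03, -2.82], [119.99, 5.93]] 0.2433
fenceOuter [[298.0, 201.0], [299.0, 310.0]] 0.12 35 [[9.98, -10.95], [119.98, -10.94]] 0.0001
plate far [[461.0, 188.0], [448.0, 304.0]] 2.11 49 [[0.01, 138.08], [120.03, 138.27]] 0.0015
[[311.0, 188.0], [312.0, 328.0], [378.0, 241.0]]
```

```bash
cat > cmpb.py <<'E'
from h import *
def run(n,c):
    W=load(n); c=np.array(c); u=np.array([np.cos(-1.5),np.sin(-1.5)]);w=np.array([-u[1],u[0]])
    # rectified plan view at given z, 0.25mm/px, x_loc across, y_loc down
    def rect(z,x0,x1,y0,y1,s=.00025):
        X,Y=np.meshgrid(np.arange(x0,x1,s),np.arange(y0,y1,s)); P=c+X[...,None]*u+Y[...,None]*w
        q=proj(W,np.c_[P.reshape(-1,2),np.full(X.size,z)]).astype(np.float32).reshape(X.shape+(2,))
        return cv2.remap(W[0],q[...,0],q[...,1],cv2.INTER_LINEAR)
    r=rect(.019,-.01,.07,-.02,.045); h=cv2.cvtColor(r,cv2.COLOR_RGB2HSV); m=cv2.inRange(h,(0,90,15),(35,255,255))
    ys,xs=np.nonzero(m); k=xs>0
    cols=np.arange(0,m.shape[1]); e=[]
    for j in cols:
        yy=np.nonzero(m[:,j])[0]
        if len(yy)>60: e.append((j*.25-10,yy.min()*.25-20,yy.max()*.25-20))
    e=np.array(e); 
    s=e[(e[:,0]>24)&(e[:,0]<60)]; print(n,"stock start x",xs.min()*.25-10,"loEdge fit",np.polyfit(s[:,0],s[:,1],1).round(4),"hiEdge",np.polyfit(s[:,0],s[:,2],1).round(4),"med",np.median(s,0).round(2))
    g=cv2.cvtColor(rect(.054,.01,.06,.035,.08),cv2.COLOR_RGB2GRAY)
    hc=cv2.HoughCircles(cv2.medianBlur(g,5),cv2.HOUGH_GRADIENT,1,30,param1=60,param2=12,minRadius=20,maxRadius=28)
    if hc is not None: print(" post",(hc[0][:3]*[.25,.25,.25]+[10,35,0]).round(2).tolist())
    return rect(.0155,-.01,.09,-.02,.12)
a=[run(n,c) for n,c in(("w4",(.4873,.3673)),("w5",(.4873,.3673)),("w6",(.5468,-.1927)),("w7",(.5468,-.1927)))]
cv2.imwrite("pics/cmp.png",cv2.cvtColor(np.hstack([a[1],a[2]]),cv2.COLOR_RGB2BGR))
E
python3 cmpb.py
```

```text
w4 stock start x 6.0 loEdge fit [-0.0041  0.9664] hiEdge [-3.00000e-03  2.18674e+01] med [42.    0.75 21.75]
 post [[34.88, 55.62, 5.75], [27.62, 49.62, 5.1]]
w5 stock start x 6.0 loEdge fit [0.004  0.3325] hiEdge [2.00000e-04 2.14366e+01] med [42.   0.5 21.5]
 post [[34.12, 54.88, 6.28], [28.12, 49.38, 5.45]]
w6 stock start x 5.5 loEdge fit [0.007 0.713] hiEdge [6.00000e-03 2.15755e+01] med [42.    1.   21.75]
 post [[35.62, 56.12, 6.85], [27.38, 48.88, 5.12]]
w7 stock start x 5.0 loEdge fit [0.0047 1.0923] hiEdge [2.40000e-03 2.18567e+01] med [42.    1.25 22.  ]
 post [[21.88, 49.88, 5.12], [35.62, 55.62, 6.57]]
```

View pics/cmp.png

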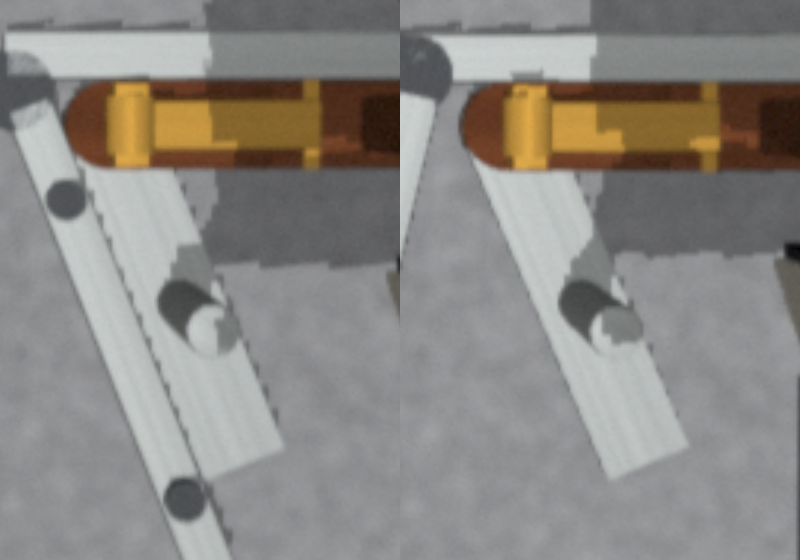

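The rectified plan views (left guide, right guide) show the stock flush in both. The blade tip corners are at (205,478)/(285,447) on the left and (210,478)/(288,443) on the right, so the blade may be slightly more closed on the right. I'll measure the tip edges.

```bash
python3 - <<'E'
from h import *
for n,c in(("w4",(.4873,.3673)),("w5",(.4873,.3673)),("w6",(.5468,-.1927)),("w7",(.5468,-.1927))):
    W=load(n); c=np.array(c); u=np.array([np.cos(-1.5),np.sin(-1.5)]);w=np.array([-u[1],u[0]])
    W3=lambda x,y,z:np.r_[c+u*x+w*y,z]
    def f(nm,p,q,s,z,ww=3):
        px=proj(W,[W3(*p,z),W3(*q,z)]); A,B,r,m=edge(W,px[0],px[1],s,ww); P=pl(W,[A,B],z); d=P[:,:2]-c; L=np.c_[d@u,d@w]; v=L[1]-L[0]; print(n,nm,round(r,2),m,(L*1e3).round(2).tolist(),np.arctan2(v[1],v[0]).round(4)); return L
    a,b=(np.array([42.,99])/1e3,np.array([60.,92.])/1e3)
    f("tip",a+.1*(b-a),b-.1*(b-a),1,.0155) if 0 else [f("tip%d"%s,a+.1*(b-a),b-.1*(b-a),s,.0155) for s in(-1,1)]
E
```

```text
w4 tip-1 0.33 39 [[43.11, 96.85], [57.39, 91.01]] -0.388
w4 tip1 0.07 60 [[44.27, 99.29], [58.57, 93.47]] -0.3867
w5 tip-1 1.88 40 [[43.43, 97.51], [58.13, 92.56]] -0.3253
w5 tip1 0.07 60 [[44.05, 98.83], [58.39, 93.08]] -0.3814
w6 tip-1 0.36 37 [[43.23, 97.1], [57.38, 91.02]] -0.4057
w6 tip1 0.09 59 [[44.24, 99.21], [58.35, 93.01]] -0.4143
w7 tip-1 0.78 32 [[43.06, 96.83], [57.65, 91.63]] -0.3422
w7 tip1 0.2 41 [[44.33, 99.35], [58.3, 92.89]] -0.4326
```

The blade really has closed by about 0.02 rad (1.17 against 1.193), probably because it was jostled against the arm during the lift. I'll restore it against the lock friction by spreading the closed fingers between the post and the rib, watching with the camera.

```bash
python3 -c "
from h import *
mv(.5858,-.2483,.10,2.503); mv(.5858,-.2483,.049,2.503)"
```

```text
mv [-1.006  0.454  1.489] -0.86
mv [-1.006  0.454  2.339] -0.86
```

Call:
{"name": "step_arm", "arguments": {"motion": [[[-1.006,0.454,0.5],-0.86],[[-1.006,0.454,1.0],-0.86],[[-1.006,0.454,1.489],-0.86],[[-1.006,0.454,1.489],-0.86],[[-1.006,0.454,1.489],-0.86],[[-1.006,0.454,1.489],-0.86],[[-1.006,0.454,1.489],-0.86]], "hand": 255}}

```text
time: 24.7
tool_pos: [0.5861, -0.2478, 0.1009]
tool_rot: [-3.141, -0.001, 2.501]
contact_force: [0.9, 0.2, -1.0]
opening: 0.0006
grip_force: 0.0
```

```bash
python3 -c "
from h import *
st();mv(.5858,-.2483,.049,2.503)"
```

```text
t 24.7 [ 0.5861 -0.2478  0.1009] [-3.141e+00 -1.000e-03  2.501e+00] q [-0.52  0.68  1.37 -0.    1.09 -1.45] F [ 0.9  0.2 -1. ] op 0.0006 0.0
mv [-0.001 -0.01   0.866] -0.002
```

Call:
{"name": "step_arm", "arguments": {"motion": [[[0,-0.01,0.4],0],[[0,-0.01,0.7],0],[[0,-0.01,0.866],0],[[0,-0.01,0.866],0],[[0,-0.01,0.866],0]]}}

```text
time: 25.32
tool_pos: [0.5864, -0.2481, 0.0501]
tool_rot: [3.142, 0.001, 2.504]
contact_force: [-0.5, -0.3, 0.1]
opening: 0.0008
grip_force: 0.0
```

Call:
{"name": "step_arm", "arguments": {"motion": [[[0,0,0],0],[[0,0,0],0],[[0,0,0],0]], "hand": 228}}

```text
time: 25.7
tool_pos: [0.5861, -0.2479, 0.0497]
tool_rot: [3.142, 0.001, 2.504]
contact_force: [-0.1, -0.9, -0.6]
opening: 0.0092
grip_force: 0.0
```

```bash
cat >> h.py <<'E'
def bo(C,c=np.array([.5468,-.1927]),a=1.175,lo=.02,hi=.085):
    u=np.array([np.cos(-1.5),np.sin(-1.5)]);w=np.array([-u[1],u[0]]); pv=np.array([.0155,.0112]); e=np.array([np.cos(a),np.sin(a)]); n=np.array([e[1],-e[0]])
    f=lambda t:np.r_[c+(pv-n*.011+e*t)@np.array([u,w]),.0155]
    for l,h in((lo,hi),(lo,.05)):
        px=proj(C,[f(l),f(h)]); A,B,r,m=edge(C,px[0],px[1],1,5); P=pl(C,[A,B],.0155); d=P[:,:2]-c; L=np.c_[d@u,d@w]; v=L[1]-L[0]
        print("bladeOut px",px.round().tolist(),round(r,2),m,(L*1e3).round(2).tolist(),"ang",np.arctan2(v[1],v[0]).round(4))
E
python3 - <<'E'
from h import *
st(); W=cam("wrist"); save(W,"w8.png"); np.savez("w8.npz",a=W[0],K=W[1],p=W[2],r=W[3]); bo(W); bo(load("w6"))
E
```

```text
t 25.7 [ 0.5861 -0.2479  0.0497] [3.142e+00 1.000e-03 2.504e+00] q [-0.52  0.74  1.42 -0.    0.99 -1.45] F [-0.1 -0.9 -0.6] op 0.0092 0.0
bladeOut px [[385.0, 190.0], [416.0, 301.0]] 0.66 39 [[14.75, 33.14], [37.76, 94.02]] ang 1.2094
bladeOut px [[385.0, 190.0], [400.0, 244.0]] 0.12 47 [[14.16, 33.4], [25.85, 61.04]] ang 1.1708
bladeOut px [[355.0, 151.0], [431.0, 184.0]] 0.12 55 [[14.01, 33.51], [39.43, 93.43]] ang 1.1696
bladeOut px [[355.0, 151.0], [391.0, 166.0]] 0.11 55 [[13.99, 33.52], [25.74, 61.16]] ang 1.1687
```

Call:
{"name": "step_arm", "arguments": {"motion": [[[0,0,0],0],[[0,0,0],0]], "hand": 214}}

```text
time: 26.0
tool_pos: [0.5859, -0.248, 0.0494]
tool_rot: [-3.141, 0.0, 2.504]
contact_force: [-0.3, -0.1, -0.1]
opening: 0.0145
grip_force: 0.4
```

```bash
python3 - <<'E'
from h import *
st(); W=cam("wrist"); save(W,"w9.png"); bo(W)
E
```

```text
t 26.0 [ 0.5859 -0.248   0.0494] [-3.141  0.     2.504] q [-0.52  0.74  1.42 -0.    0.99 -1.45] F [-0.3 -0.1 -0.1] op 0.0145 0.4
bladeOut px [[386.0, 191.0], [417.0, 301.0]] 0.48 38 [[14.39, 33.3], [37.8, 94.0]] ang 1.2027
bladeOut px [[386.0, 191.0], [401.0, 244.0]] 0.12 49 [[13.98, 33.48], [25.57, 61.16]] ang 1.1741
```

Call:
{"name": "step_arm", "arguments": {"motion": [[[0,0,0],0],[[0,0,0],0]], "hand": 207}}

```text
time: 26.3
tool_pos: [0.5859, -0.2479, 0.0494]
tool_rot: [-3.141, -0.0, 2.504]
contact_force: [-0.1, -1.5, -0.2]
opening: 0.0173
grip_force: 0.4
```

```bash
python3 - <<'E'
from h import *
st(); W=cam("wrist"); save(W,"w10.png"); bo(W)
E
```

```text
t 26.3 [ 0.5859 -0.2479  0.0494] [-3.141 -0.     2.504] q [-0.52  0.74  1.42 -0.    0.99 -1.45] F [-0.1 -1.5 -0.2] op 0.0173 0.4
bladeOut px [[386.0, 191.0], [417.0, 302.0]] 1.16 44 [[13.75, 33.58], [37.17, 94.27]] ang 1.2025
bladeOut px [[386.0, 191.0], [401.0, 245.0]] 0.16 48 [[13.53, 33.68], [24.23, 61.75]] ang 1.2066
```

Call:
{"name": "step_arm", "arguments": {"motion": [[[0,0,0],0],[[0,0,0],0],[[0,0,-0.9],0],[[0,0,-1.6],0]], "hand": 255}}

```text
time: 26.85
tool_pos: [0.5862, -0.2478, 0.147]
tool_rot: [3.141, 0.001, 2.504]
contact_force: [-0.5, -0.7, 0.5]
opening: 0.0008
grip_force: 0.0
```

```bash
python3 -c "
from h import *
st();mv(.558,-.2433,.147,1.6416)"
```

```text
t 26.85 [ 0.5862 -0.2478  0.147 ] [3.141e+00 1.000e-03 2.504e+00] q [-0.52  0.63  1.33  0.    1.19 -1.45] F [-0.5 -0.7  0.5] op 0.0008 0.0
mv [ 0.423 -0.219  0.   ] 0.862
```

Call:
{"name": "step_arm", "arguments": {"motion": [[[0.423,-0.219,0],0.862],[[0.423,-0.219,0],0.862],[[0.423,-0.219,0],0.862],[[0.423,-0.219,0],0.862],[[0.423,-0.219,0],0.862],[[0.423,-0.219,0],0.862],[[0.423,-0.219,0],0.862]], "hand": 150}}

```text
time: 27.72
tool_pos: [0.5578, -0.2433, 0.1455]
tool_rot: [3.142, 0.0, 1.644]
contact_force: [-0.0, 0.1, -0.2]
opening: 0.0379
grip_force: 0.0
```

```bash
python3 - <<'E'
from h import *
st(); W=cam("wrist"); save(W,"w11.png"); np.savez("w11.npz",a=W[0],K=W[1],p=W[2],r=W[3]); check(W,a=1.2,arm=1.804); bo(W,a=1.2); exec(open("cmpb.py").read().split("a=[run")[0]); run("w11",(.5468,-.1927))
E
```

```text
t 27.73 [ 0.5578 -0.2433  0.1455] [3.142 0.    1.644] q [-0.54  0.58  1.42 -0.    1.14 -0.61] F [-0.   0.1 -0.2] op 0.0379 0.0
stockL 0.05 55 dev mm [[0.0, 0.5], [0.0, 0.3]] ang -0.0041
bladeIn 0.13 36 dev mm [[0.01, -0.02], [-0.43, 0.16]] ang 1.208
bladeOut 0.15 58 dev mm [[0.23, -0.13], [-0.03, -0.01]] ang 1.2042
armIn 0.12 58 dev mm [[0.24, 0.08], [0.31, 0.11]] ang 1.8025
armOut 0.12 59 dev mm [[1.32, 0.36], [1.68, 0.58]] ang 1.7983
bladeOut px [[355.0, 151.0], [433.0, 182.0]] 0.15 58 [[13.29, 33.53], [36.6, 94.24]] ang 1.2042
bladeOut px [[355.0, 151.0], [391.0, 165.0]] 0.13 55 [[13.29, 33.53], [24.04, 61.56]] ang 1.2046
w11 stock start x 5.5 loEdge fit [0.0024 0.8942] hiEdge [5.8000e-03 2.1576e+01] med [42.    1.   21.75]
 post [[33.88, 55.88, 6.0], [26.38, 49.62, 5.18]]
```

```bash
python3 - <<'E'
from h import *
mv(.6246,-.2131,.11,.418); mv(.6246,-.2131,.043,.418)
T=cam("top"); save(T,"top1.png"); im0=cv2.imread("pics/top0.png"); im1=cv2.imread("pics/top1.png")
d=cv2.absdiff(im0,im1).max(2); print("left arm diff",d[172:245,240:320].max(), (d[172:245,240:320]>25).sum(), "forceps",d[130:150,270:325].max(),"jar",d[85:140,335:415].max())
E
```

```text
mv [0.421 1.147 0.591] 1.226
mv [0.421 1.147 1.708] 1.226
left arm diff 10 0 forceps 9 jar 10
```

The left guide, forceps and jar are unchanged in the top view. The blade now reads about 1.204, slightly over-open, so I'll ease it back by pressing the post towards the fence.

Call:
{"name": "step_arm", "arguments": {"motion": [[[0.421,1.147,0.3],0.19],[[0.421,1.147,0.591],0.38],[[0.421,1.147,0.591],1.226],[[0.421,1.147,0.591],1.226],[[0.421,1.147,0.591],1.226],[[0.421,1.147,0.591],1.226],[[0.421,1.147,0.591],1.226],[[0.421,1.147,1.2],1.226],[[0.421,1.147,1.708],1.226],[[0.421,1.147,1.708],1.226]], "hand": 255}}

```text
time: 29.08
tool_pos: [0.623, -0.2124, 0.0404]
tool_rot: [-3.137, 0.004, 0.417]
contact_force: [-0.0, 0.1, 1.6]
opening: 0.0004
grip_force: 0.0
```

```bash
python3 - <<'E'
from h import *
st(); mv(.6192,-.2155,.043,.418); W=cam("wrist"); save(W,"w12.png"); np.savez("w12.npz",a=W[0],K=W[1],p=W[2],r=W[3]); bo(W,a=1.2)
E
```

```text
t 29.07 [ 0.623  -0.2124  0.0404] [-3.137  0.004  0.417] q [-0.44  0.78  1.34 -0.    1.02  0.71] F [-0.   0.1  1.6] op 0.0004 0.0
mv [-0.078  0.021 -0.044] -0.001
bladeOut px [[271.0, 315.0], [355.0, 227.0]] 2.24 47 [[12.07, 34.06], [36.62, 94.15]] ang 1.183
bladeOut px [[271.0, 315.0], [308.0, 276.0]] 1.51 52 [[12.14, 34.02], [24.1, 61.42]] ang 1.1595
```

Call:
{"name": "step_arm", "arguments": {"motion": [[[-0.06,0.01,-0.04],0],[[-0.1,0.01,-0.04],0],[[-0.12,0.01,-0.04],0],[[-0.12,0.01,-0.04],0]]}}

```text
time: 29.62
tool_pos: [0.6192, -0.2171, 0.0464]
tool_rot: [3.139, -0.002, 0.416]
contact_force: [3.1, -0.5, 2.1]
opening: 0.0005
grip_force: 1.5
```

Call:
{"name": "step_arm", "arguments": {"motion": [[[-0.02,0,0.02],0],[[-0.02,0,0.02],0],[[-0.02,0,0.02],0]]}}

```text
time: 30.0
tool_pos: [0.6186, -0.2178, 0.0451]
tool_rot: [3.138, -0.003, 0.416]
contact_force: [4.9, -1.2, 3.1]
opening: 0.0002
grip_force: 2.6
```

Call:
{"name": "step_arm", "arguments": {"motion": [[[-0.02,0.03,0],0],[[-0.03,0.04,0],0],[[-0.03,0.04,0],0]]}}

```text
time: 30.38
tool_pos: [0.6175, -0.2208, 0.0448]
tool_rot: [3.139, -0.002, 0.416]
contact_force: [5.2, -1.8, 3.2]
opening: 0.0004
grip_force: 2.7
```

Call:
{"name": "step_arm", "arguments": {"motion": [[[0.12,0,0],0],[[0.12,0,-0.8],0],[[0.12,0,-1.7],0]]}}

```text
time: 30.75
tool_pos: [0.6216, -0.2162, 0.145]
tool_rot: [-3.137, 0.005, 0.416]
contact_force: [0.9, 0.4, -0.3]
opening: 0.0005
grip_force: 0.0
```

```bash
python3 -c "
from h import *
st();mv(.558,-.2433,.147,1.6416)"
```

```text
t 30.75 [ 0.6216 -0.2162  0.145 ] [-3.137  0.005  0.416] q [-0.45  0.67  1.25 -0.    1.23  0.7 ] F [ 0.9  0.4 -0.3] op 0.0005 0.0
mv [-1.151 -0.015 -0.034] -1.226
```

Call:
{"name": "step_arm", "arguments": {"motion": [[[-1.151,0,-0.034],-1.226],[[-1.151,0,-0.034],-1.226],[[-1.151,0,-0.034],-1.226],[[-1.151,0,-0.034],-1.226],[[-1.151,0,-0.034],-1.226],[[-1.151,0,-0.034],-1.226],[[-1.151,0,-0.034],-1.226],[[-1.151,0,-0.034],-1.226]]}}

```text
time: 31.75
tool_pos: [0.5592, -0.2445, 0.1473]
tool_rot: [-3.139, -0.002, 1.641]
contact_force: [-0.7, 0.9, 1.0]
opening: 0.0003
grip_force: 0.0
```

```bash
python3 - <<'E'
from h import *
st(); W=cam("wrist"); save(W,"w13.png"); np.savez("w13.npz",a=W[0],K=W[1],p=W[2],r=W[3]); check(W,a=1.2,arm=1.804); bo(W,a=1.2); exec(open("cmpb.py").read().split("a=[run")[0]); run("w13",(.5468,-.1927))
E
```

```text
t 31.75 [ 0.5592 -0.2445  0.1473] [-3.139e+00 -2.000e-03  1.641e+00] q [-0.54  0.58  1.41 -0.    1.15 -0.61] F [-0.7  0.9  1. ] op 0.0003 0.0
stockL 0.14 48 dev mm [[0.0, 0.5], [0.0, 0.4]] ang -0.0017
bladeIn 2.22 56 dev mm [[1.71, -0.62], [-1.93, 0.56]] ang 1.2638
bladeOut 2.11 55 dev mm [[2.73, -1.03], [-1.03, 0.29]] ang 1.2611
armIn 0.12 60 dev mm [[0.34, 0.08], [0.41, 0.11]] ang 1.8018
armOut 0.13 57 dev mm [[1.42, 0.36], [1.78, 0.58]] ang 1.7976
bladeOut px [[353.0, 149.0], [431.0, 179.0]] 2.34 58 [[14.44, 33.1], [34.45, 94.9]] ang 1.2577
bladeOut px [[353.0, 149.0], [389.0, 163.0]] 1.13 51 [[16.27, 32.42], [21.84, 62.31]] ang 1.3864
w13 stock start x 5.5 loEdge fit [0.0012 1.0635] hiEdge [9.00000e-04 2.18596e+01] med [42.  1. 22.]
 post [[38.38, 53.38, 5.75], [30.62, 47.62, 5.18]]
```

The stock is still flush, but the blade slipped too far, to about 1.10. The spread from before is repeatable (17.3 mm gave 1.204), so I'll repeat it one count smaller.

```bash
python3 -c "
from h import *
check(load('w13'),a=1.10); bo(load('w13'),a=1.10)
mv(.5859,-.2479,.10,2.504)"
```

```text
stockL 0.14 48 dev mm [[0.0, 0.5], [0.0, 0.4]] ang -0.0017
bladeIn 0.13 38 dev mm [[-1.38, 0.61], [-1.4, 0.54]] ang 1.0999
bladeOut 0.1 56 dev mm [[-1.11, 0.59], [-0.79, 0.36]] ang 1.0948
bladeOut px [[353.0, 152.0], [427.0, 190.0]] 0.12 60 [[15.7, 33.56], [45.48, 91.42]] ang 1.0954
bladeOut px [[353.0, 152.0], [388.0, 170.0]] 0.11 59 [[15.75, 33.53], [29.39, 60.28]] ang 1.0993
mv [-0.086  0.438  0.79 ] -0.864
```

Call:
{"name": "step_arm", "arguments": {"motion": [[[-0.086,0.438,0.3],-0.864],[[-0.086,0.438,0.79],-0.864],[[-0.086,0.438,0.79],-0.864],[[-0.086,0.438,0.79],-0.864],[[-0.086,0.438,0.79],-0.864],[[-0.086,0.438,0.79],-0.864],[[-0.086,0.438,0.79],-0.864]]}}

```text
time: 32.67
tool_pos: [0.5864, -0.2482, 0.1006]
tool_rot: [-3.141, -0.001, 2.503]
contact_force: [-0.0, 0.1, 0.2]
opening: 0.0003
grip_force: 0.0
```

```bash
python3 -c "
from h import *
st();mv(.5859,-.2479,.0494,2.504)"
```

```text
t 32.67 [ 0.5864 -0.2482  0.1006] [-3.141e+00 -1.000e-03  2.503e+00] q [-0.52  0.68  1.37 -0.    1.09 -1.45] F [-0.   0.1  0.2] op 0.0003 0.0
mv [ 0.009 -0.001  0.854] -0.001
```

Call:
{"name": "step_arm", "arguments": {"motion": [[[0.009,0,0.4],0],[[0.009,0,0.7],0],[[0.009,0,0.854],0],[[0.009,0,0.854],0],[[0.009,0,0.854],0]]}}

```text
time: 33.3
tool_pos: [0.5865, -0.2483, 0.0502]
tool_rot: [3.142, 0.001, 2.506]
contact_force: [0.2, -0.0, 0.4]
opening: 0.0006
grip_force: 0.0
```

Call:
{"name": "step_arm", "arguments": {"motion": [[[0,0,0],0],[[0,0,0],0],[[0,0,0],0],[[0,0,0],0]], "hand": 212}}

```text
time: 33.8
tool_pos: [0.5862, -0.2482, 0.0498]
tool_rot: [-3.142, 0.001, 2.506]
contact_force: [-0.6, 0.1, 0.8]
opening: 0.0157
grip_force: 0.4
```

```bash
python3 - <<'E'
from h import *
st(); W=cam("wrist"); save(W,"w14.png"); bo(W,a=1.16); bo(W,a=1.2)
E
```

```text
t 33.8 [ 0.5862 -0.2482  0.0498] [-3.142e+00  1.000e-03  2.506e+00] q [-0.52  0.74  1.42 -0.    0.99 -1.46] F [-0.6  0.1  0.8] op 0.0157 0.4
bladeOut px [[385.0, 191.0], [414.0, 302.0]] 0.38 35 [[13.96, 33.67], [39.6, 93.41]] ang 1.1654
bladeOut px [[385.0, 191.0], [399.0, 244.0]] 0.12 52 [[14.05, 33.62], [25.57, 61.35]] ang 1.177
bladeOut px [[387.0, 189.0], [420.0, 299.0]] 1.61 51 [[14.68, 32.91], [35.22, 94.73]] ang 1.2499
bladeOut px [[387.0, 189.0], [403.0, 242.0]] 0.11 55 [[13.88, 33.25], [25.35, 60.99]] ang 1.1786
```

Call:
{"name": "step_arm", "arguments": {"motion": [[[0,0,0],0],[[0,0,0],0],[[0,0,0],0]], "hand": 209}}

```text
time: 34.22
tool_pos: [0.5861, -0.248, 0.0495]
tool_rot: [-3.142, 0.0, 2.506]
contact_force: [-0.1, 0.2, 0.8]
opening: 0.0167
grip_force: 0.4
```

```bash
python3 - <<'E'
from h import *
st(); W=cam("wrist"); save(W,"w15.png"); bo(W,a=1.19)
E
```

```text
t 34.23 [ 0.5861 -0.248   0.0495] [-3.142  0.     2.506] q [-0.52  0.74  1.42 -0.    0.99 -1.46] F [-0.1  0.2  0.8] op 0.0167 0.4
bladeOut px [[386.0, 190.0], [419.0, 300.0]] 0.65 40 [[14.16, 33.23], [36.26, 94.45]] ang 1.2243
bladeOut px [[386.0, 190.0], [402.0, 243.0]] 0.11 51 [[13.7, 33.43], [24.89, 61.28]] ang 1.1887
```

Call:
{"name": "step_arm", "arguments": {"motion": [[[0,0,0],0],[[0,0,0],0]], "hand": 208}}

```text
time: 34.52
tool_pos: [0.5861, -0.248, 0.0496]
tool_rot: [-3.142, 0.0, 2.506]
contact_force: [-0.0, -1.5, -0.2]
opening: 0.017
grip_force: 0.4
```

```bash
python3 - <<'E'
from h import *
st(); W=cam("wrist"); bo(W,a=1.19)
E
```

```text
t 34.52 [ 0.5861 -0.248   0.0496] [-3.142  0.     2.506] q [-0.52  0.74  1.42 -0.    0.99 -1.46] F [-0.  -1.5 -0.2] op 0.017 0.4
bladeOut px [[386.0, 190.0], [419.0, 300.0]] 0.49 37 [[13.92, 33.34], [36.68, 94.28]] ang 1.2134
bladeOut px [[386.0, 190.0], [402.0, 243.0]] 0.12 52 [[13.62, 33.47], [24.74, 61.35]] ang 1.1914
```

Call:
{"name": "step_arm", "arguments": {"motion": [[[0,0,0],0],[[0,0,0],0],[[0,0,-0.9],0],[[0,0,-1.6],0]], "hand": 255}}

```text
time: 35.08
tool_pos: [0.5862, -0.248, 0.147]
tool_rot: [3.141, 0.0, 2.506]
contact_force: [0.4, -0.1, 0.8]
opening: 0.0005
grip_force: 0.0
```

```bash
python3 -c "
from h import *
st();mv(.558,-.2433,.147,1.6416)"
```

```text
t 35.08 [ 0.5862 -0.248   0.147 ] [3.141 0.    2.506] q [-0.52  0.63  1.33  0.    1.19 -1.46] F [ 0.4 -0.1  0.8] op 0.0005 0.0
mv [ 0.425 -0.216  0.   ] 0.864
```

Call:
{"name": "step_arm", "arguments": {"motion": [[[0.425,-0.216,0],0.864],[[0.425,-0.216,0],0.864],[[0.425,-0.216,0],0.864],[[0.425,-0.216,0],0.864],[[0.425,-0.216,0],0.864],[[0.425,-0.216,0],0.864],[[0.425,-0.216,0],0.864]]}}

```text
time: 35.95
tool_pos: [0.5578, -0.2433, 0.1455]
tool_rot: [-3.142, -0.0, 1.644]
contact_force: [-0.0, -0.1, -0.1]
opening: 0.0002
grip_force: 0.0
```

```bash
python3 - <<'E'
from h import *
st(); W=cam("wrist"); save(W,"w16.png"); np.savez("w16.npz",a=W[0],K=W[1],p=W[2],r=W[3]); check(W,a=1.1935,arm=1.804); exec(open("cmpb.py").read().split("a=[run")[0]); run("w16",(.5468,-.1927))
c=np.array([.5468,-.1927]);u=np.array([np.cos(-1.5),np.sin(-1.5)]);w=np.array([-u[1],u[0]])
def kn(a,back=0):
    e=np.array([np.cos(a),np.sin(a)]); n=np.array([-e[1],e[0]]); return c+(.122*e+(.006+back)*n)@np.array([u,w])
for a in(1.804,1.5,1.3,1.1935): print(a,kn(a),"arm normal world yaw of e",a-1.5)
E
```

```text
t 35.95 [ 0.5578 -0.2433  0.1455] [-3.142 -0.     1.644] q [-0.54  0.58  1.42 -0.    1.14 -0.61] F [-0.  -0.1 -0.1] op 0.0002 0.0
stockL 0.06 49 dev mm [[0.0, 0.5], [0.0, 0.3]] ang -0.0036
bladeIn 0.15 35 dev mm [[0.07, 0.01], [-0.23, 0.03]] ang 1.198
bladeOut 0.12 52 dev mm [[0.17, -0.05], [0.32, -0.07]] ang 1.1916
armIn 0.12 59 dev mm [[0.24, 0.08], [0.31, 0.11]] ang 1.8028
armOut 0.12 57 dev mm [[1.32, 0.36], [1.68, 0.58]] ang 1.798
w16 stock start x 5.5 loEdge fit [0.0032 0.8449] hiEdge [4.60000e-03 2.16304e+01] med [42.    1.   21.75]
 post [[34.12, 56.12, 6.28], [26.62, 49.38, 5.32]]
1.804 [ 0.66140987 -0.15045574] arm normal world yaw of e 0.30400000000000005
1.5 [ 0.6688 -0.1867] arm normal world yaw of e 0.0
1.3 [ 0.66756014 -0.21105726] arm normal world yaw of e -0.19999999999999996
1.1935 [ 0.66492459 -0.22378991] arm normal world yaw of e -0.3065
```

The blade is back to 1.192–1.198 and within about 0.3 mm of the ideal lie. Now I'll swing the free arm in by its knob.

```bash
python3 -c "
from h import *
mv(.6614,-.1505,.11,2.84); mv(.6614,-.1505,.045,2.84)"
```

```text
mv [1.416 1.834 0.592] -1.196
mv [1.416 1.834 1.676] -1.196
```

Call:
{"name": "step_arm", "arguments": {"motion": [[[1.416,1.834,0.4],-1.196],[[1.416,1.834,0.4],-1.196],[[1.416,1.834,0.4],-1.196],[[1.416,1.834,0.592],-1.196],[[1.416,1.834,0.592],-1.196],[[1.416,1.834,0.592],-1.196],[[1.416,1.834,0.592],-1.196],[[1.416,1.834,1.2],-1.196],[[1.416,1.834,1.676],-1.196],[[1.416,1.834,1.676],-1.196]], "hand": 180}}

```text
time: 37.25
tool_pos: [0.66, -0.1502, 0.0424]
tool_rot: [3.141, -0.005, 2.839]
contact_force: [0.1, 0.4, -0.1]
opening: 0.027
grip_force: 0.0
```

```bash
cat >> h.py <<'E'
def kn(a,back=0,c=np.array([.5468,-.1927])):
    u=np.array([np.cos(-1.5),np.sin(-1.5)]);w=np.array([-u[1],u[0]]); e=np.array([np.cos(a),np.sin(a)]); n=np.array([-e[1],e[0]]); return c+(.122*e+(.006+back)*n)@np.array([u,w])
E
python3 - <<'E'
from h import *
s=st()
# straddle: outer finger inner face is 13.5 from TCP along +n ; TCP = knob - 6.5mm along n when pushing
for a in(1.75,1.65,1.55,1.45,1.35,1.25): mv(*kn(a,-.0065),.046,2.84,s)
E
```

```text
t 37.25 [ 0.66   -0.1502  0.0424] [ 3.141 -0.005  2.839] q [-0.34  0.81  1.28 -0.    1.06 -1.6 ] F [ 0.1  0.4 -0.1] op 0.027 0.0
mv [-0.146 -0.178 -0.06 ] -0.001
mv [-0.243 -0.357 -0.06 ] -0.001
mv [-0.322 -0.544 -0.06 ] -0.001
mv [-0.382 -0.739 -0.06 ] -0.001
mv [-0.422 -0.938 -0.06 ] -0.001
mv [-0.442 -1.14  -0.06 ] -0.001
```

Call:
{"name": "step_arm", "arguments": {"motion": [[[-0.146,-0.178,-0.03],0],[[-0.243,-0.357,-0.03],0],[[-0.243,-0.357,-0.03],0],[[-0.322,-0.544,-0.03],0],[[-0.382,-0.739,-0.03],0],[[-0.402,-0.84,-0.03],0],[[-0.422,-0.938,-0.03],0],[[-0.422,-0.98,-0.03],0],[[-0.422,-1.0,-0.03],0],[[-0.422,-1.0,-0.03],0]]}}

```text
time: 38.5
tool_pos: [0.6677, -0.2155, 0.0468]
tool_rot: [-3.141, -0.0, 2.838]
contact_force: [-0.5, -0.5, -0.3]
opening: 0.0269
grip_force: 0.0
```

```bash
cat >> h.py <<'E'
def armang(C,g,c=np.array([.5468,-.1927]),lo=.03,hi=.07):
    u=np.array([np.cos(-1.5),np.sin(-1.5)]);w=np.array([-u[1],u[0]])
    for off,s in((0,-1),(.012,1)):
        e=np.array([np.cos(g),np.sin(g)]); n=np.array([-e[1],e[0]]); f=lambda t:np.r_[c+(e*t+n*off)@np.array([u,w]),.018]
        px=proj(C,[f(lo),f(hi)]); A,B,r,m=edge(C,px[0],px[1],s,6); P=pl(C,[A,B],.018); d=P[:,:2]-c; L=np.c_[d@u,d@w]; v=L[1]-L[0]
        print("arm off",off,px.round().tolist(),round(r,2),m,(L*1e3).round(2).tolist(),"ang",np.arctan2(v[1],v[0]).round(4),"from hinge",[round(np.arctan2(q[1],q[0])-np.arctan2(off,np.hypot(*q)),4) for q in L])
E
python3 - <<'E'
from h import *
s=st(); W=cam("wrist"); save(W,"w17.png"); np.savez("w17.npz",a=W[0],K=W[1],p=W[2],r=W[3])
for g in(1.28,1.32,1.36): armang(W,g)
E
```

```text
t 38.5 [ 0.6677 -0.2155  0.0468] [-3.141 -0.     2.838] q [-0.42  0.84  1.19 -0.    1.11 -1.69] F [-0.5 -0.5 -0.3] op 0.0269 0.0
arm off 0 [[292.0, 55.0], [301.0, 147.0]] 0.17 54 [[7.54, 29.05], [17.37, 67.83]] ang 1.3226 from hinge [np.float64(1.3169), np.float64(1.3201)]
arm off 0.012 [[320.0, 53.0], [327.0, 145.0]] 0.14 39 [[-2.85, 32.17], [6.71, 71.07]] ang 1.3299 from hinge [np.float64(1.3033), np.float64(1.3101)]
arm off 0 [[295.0, 55.0], [307.0, 146.0]] 0.11 57 [[7.58, 29.03], [17.16, 67.86]] ang 1.3289 from hinge [np.float64(1.3152), np.float64(1.3231)]
arm off 0.012 [[322.0, 51.0], [333.0, 143.0]] 0.14 40 [[-2.96, 31.7], [6.57, 70.57]] ang 1.3304 from hinge [np.float64(1.3035), np.float64(1.3103)]
arm off 0 [[298.0, 54.0], [313.0, 145.0]] 0.11 56 [[7.63, 29.04], [17.09, 67.93]] ang 1.3321 from hinge [np.float64(1.3139), np.float64(1.3243)]
arm off 0.012 [[325.0, 50.0], [338.0, 141.0]] 0.93 37 [[-2.8, 31.21], [3.11, 70.92]] ang 1.4231 from hinge [np.float64(1.2944), np.float64(1.3595)]
```

Call:
{"name": "step_arm", "arguments": {"motion": [[[-0.003,-0.05,0],0],[[-0.006,-0.1,0],0],[[-0.01,-0.16,0],0],[[-0.014,-0.22,0],0],[[-0.014,-0.22,0],0]]}}

```text
time: 39.17
tool_pos: [0.6645, -0.2289, 0.0468]
tool_rot: [-3.141, -0.0, 2.837]
contact_force: [0.9, -1.0, -0.8]
opening: 0.027
grip_force: 0.0
```

```bash
python3 - <<'E'
from h import *
s=st(); W=cam("wrist"); save(W,"w18.png"); np.savez("w18.npz",a=W[0],K=W[1],p=W[2],r=W[3])
for g in(1.21,1.23): armang(W,g)
bo(W,a=1.1935)
E
```

```text
t 39.17 [ 0.6645 -0.2289  0.0468] [-3.141 -0.     2.837] q [-0.44  0.85  1.18 -0.    1.11 -1.71] F [ 0.9 -1.  -0.8] op 0.027 0.0
arm off 0 [[319.0, 53.0], [320.0, 145.0]] 1.79 59 [[10.63, 28.05], [23.77, 65.85]] ang 1.2363 from hinge [np.float64(1.2085), np.float64(1.2244)]
arm off 0.012 [[346.0, 53.0], [346.0, 145.0]] 0.07 53 [[0.56, 31.83], [14.69, 69.25]] ang 1.2096 from hinge [np.float64(1.1928), np.float64(1.1938)]
arm off 0 [[320.0, 53.0], [323.0, 145.0]] 0.9 49 [[11.18, 27.86], [21.57, 66.63]] ang 1.3087 from hinge [np.float64(1.1893), np.float64(1.2576)]
arm off 0.012 [[348.0, 52.0], [349.0, 144.0]] 0.05 55 [[0.51, 31.6], [14.4, 69.11]] ang 1.2161 from hinge [np.float64(1.1917), np.float64(1.1969)]
bladeOut px [[319.0, 69.0], [319.0, 208.0]] 0.32 59 [[13.7, 33.43], [37.79, 93.8]] ang 1.1911
bladeOut px [[319.0, 69.0], [319.0, 136.0]] 0.09 56 [[13.91, 33.34], [24.59, 61.38]] ang 1.2068
```

Call:
{"name": "step_arm", "arguments": {"motion": [[[0,-0.01,0],0],[[0,-0.018,0],0],[[0,-0.026,0],0],[[0,-0.026,0],0],[[0,-0.026,0],0]]}}

```text
time: 39.85
tool_pos: [0.6642, -0.2298, 0.0468]
tool_rot: [3.142, 0.0, 2.838]
contact_force: [0.5, 1.1, -0.1]
opening: 0.0269
grip_force: 0.5
```

```bash
python3 - <<'E'
from h import *
s=st(); W=cam("wrist"); save(W,"w19.png"); np.savez("w19.npz",a=W[0],K=W[1],p=W[2],r=W[3])
for g in(1.195,1.21): armang(W,g)
bo(W,a=1.1935)
E
```

```text
t 39.85 [ 0.6642 -0.2298  0.0468] [3.142 0.    2.838] q [-0.44  0.85  1.18  0.    1.11 -1.71] F [ 0.5  1.1 -0.1] op 0.0269 0.5
arm off 0 [[320.0, 53.0], [320.0, 145.0]] 1.36 59 [[11.47, 27.73], [24.0, 65.78]] ang 1.2526 from hinge [np.float64(1.1786), np.float64(1.221)]
arm off 0.012 [[347.0, 53.0], [345.0, 145.0]] 0.05 53 [[0.94, 31.86], [15.0, 69.32]] ang 1.2118 from hinge [np.float64(1.1812), np.float64(1.1901)]
arm off 0 [[321.0, 53.0], [322.0, 145.0]] 1.04 55 [[11.4, 27.76], [23.13, 66.09]] ang 1.2738 from hinge [np.float64(1.1813), np.float64(1.2342)]
arm off 0.012 [[349.0, 53.0], [348.0, 145.0]] 0.06 52 [[0.89, 31.7], [14.92, 69.15]] ang 1.2122 from hinge [np.float64(1.1811), np.float64(1.1902)]
bladeOut px [[321.0, 68.0], [321.0, 208.0]] 0.11 54 [[13.96, 33.32], [37.65, 93.85]] ang 1.1977
bladeOut px [[321.0, 68.0], [321.0, 136.0]] 0.1 56 [[13.97, 33.32], [24.89, 61.26]] ang 1.1985
```

Call:
{"name": "step_arm", "arguments": {"motion": [[[0,-0.01,0],0],[[0,-0.016,0],0],[[0,-0.016,0],0],[[0,-0.016,0],0]]}}

```text
time: 40.4
tool_pos: [0.664, -0.2308, 0.0468]
tool_rot: [-3.142, 0.0, 2.838]
contact_force: [0.6, 1.6, -0.4]
opening: 0.027
grip_force: 0.7
```

Call:
{"name": "step_arm", "arguments": {"motion": [[[0,0.08,0],0],[[0,0.09,0],0],[[0,0.09,0],0],[[0,0.09,-0.6],0],[[0,0.09,-1.2],0],[[0,0.09,-1.7],0]]}}

```text
time: 41.15
tool_pos: [0.6657, -0.2259, 0.1504]
tool_rot: [-3.141, 0.001, 2.838]
contact_force: [0.4, -0.1, -0.0]
opening: 0.027
grip_force: 0.0
```

```bash
python3 -c "
from h import *
st();mv(.558,-.2433,.147,1.6416)"
```

```text
t 41.15 [ 0.6657 -0.2259  0.1504] [-3.141e+00  1.000e-03  2.838e+00] q [-0.44  0.75  1.09 -0.    1.31 -1.7 ] F [ 0.4 -0.1 -0. ] op 0.027 0.0
mv [ 1.626 -0.813  0.057] 1.196
```

Call:
{"name": "step_arm", "arguments": {"motion": [[[1.626,-0.813,0.057],1.196],[[1.626,-0.813,0.057],1.196],[[1.626,-0.813,0.057],1.196],[[1.626,-0.813,0.057],1.196],[[1.626,-0.813,0.057],1.196],[[1.626,-0.813,0.057],1.196],[[1.626,-0.813,0.057],1.196],[[1.626,-0.813,0.057],1.196],[[1.626,-0.813,0.057],1.196]]}}

```text
time: 42.28
tool_pos: [0.5578, -0.2431, 0.1454]
tool_rot: [3.142, 0.0, 1.643]
contact_force: [-0.8, -0.2, -0.5]
opening: 0.0271
grip_force: 0.0
```

```bash
python3 - <<'E'
from h import *
st(); W=cam("wrist"); save(W,"w20.png"); np.savez("w20.npz",a=W[0],K=W[1],p=W[2],r=W[3])
check(W,a=1.1935,arm=1.1935); armang(W,1.1935,lo=.04,hi=.11)
print("left w5"); check(load("w5"),c=np.array([.4873,.3673]),arm=1.1935); armang(load("w5"),1.1935,c=np.array([.4873,.3673]),lo=.04,hi=.11)
exec(open("cmpb.py").read().split("a=[run")[0]); run("w20",(.5468,-.1927))
E
```

```text
t 42.27 [ 0.5578 -0.2431  0.1454] [3.142 0.    1.643] q [-0.54  0.58  1.42 -0.    1.14 -0.61] F [-0.8 -0.2 -0.5] op 0.0271 0.0
stockL 0.06 54 dev mm [[0.0, 0.5], [0.0, 0.3]] ang -0.0042
bladeIn 0.16 37 dev mm [[0.17, -0.09], [-0.03, 0.03]] ang 1.1972
bladeOut 0.14 53 dev mm [[0.67, -0.25], [0.42, -0.17]] ang 1.1976
armIn 0.12 56 dev mm [[-0.54, 0.21], [-1.04, 0.33]] ang 1.2013
armOut 0.07 60 dev mm [[0.62, -0.21], [0.02, 0.01]] ang 1.2029
arm off 0 [[359.0, 154.0], [443.0, 188.0]] 0.12 54 [[14.18, 37.39], [39.44, 102.59]] ang 1.2012 from hinge [np.float64(1.2083), np.float64(1.2038)]
arm off 0.012 [[366.0, 139.0], [451.0, 174.0]] 0.09 60 [[4.16, 41.39], [29.34, 106.69]] ang 1.2027 from hinge [np.float64(1.1899), np.float64(1.1944)]
left w5
stockL 0.09 58 dev mm [[0.0, -0.5], [0.0, -0.2]] ang 0.0064
bladeIn 0.12 40 dev mm [[0.57, -0.19], [0.77, -0.27]] ang 1.1905
bladeOut 0.32 58 dev mm [[1.37, -0.55], [1.42, -0.47]] ang 1.1927
armIn 0.12 56 dev mm [[-0.04, 0.01], [-0.04, 0.03]] ang 1.1927
armOut 0.09 60 dev mm [[1.12, -0.41], [1.12, -0.39]] ang 1.1941
arm off 0 [[355.0, 150.0], [438.0, 184.0]] 0.14 56 [[14.63, 37.23], [40.5, 102.27]] ang 1.1922 from hinge [np.float64(1.1964), np.float64(1.1937)]
arm off 0.012 [[361.0, 134.0], [446.0, 169.0]] 0.09 58 [[4.71, 41.17], [30.46, 106.35]] ang 1.1945 from hinge [np.float64(1.175), np.float64(1.1838)]
w20 stock start x 5.5 loEdge fit [0.0031 0.8662] hiEdge [5.40000e-03 2.15746e+01] med [42.    1.   21.75]
 post [[34.38, 56.12, 6.28], [27.12, 48.88, 5.4]]
```

```bash
python3 - <<'E'
from h import *
T=cam("top"); a=cv2.imread("pics/top0.png"); b=cv2.cvtColor(T[0],cv2.COLOR_RGB2BGR); d=cv2.absdiff(a,b).max(2)
print("left guide",d[172:245,240:320].max(),"forceps",d[130:150,270:325].max(),"jar/cassA",d[85:145,335:415].max(),"cassB",d[255:285,395:420].max())
print(robot.hand_in())
E
```

```text
left guide 9 forceps 10 jar/cassA 10 cassB 9
the job is handed in; nothing more can be done
None
```

I handed the job in at about 42 s: the right guide's arm lies against the locked bevel at about 1.201 rad, against about 1.193 rad on the left guide. The locked blade shifted during the move, so I reset it by camera at the right guide, and in doing so over-opened it and then knocked it to about 1.10. The final angle is therefore matched by measurement rather than carried straight over. A gap of 0.1–0.2 mm may remain between arm and blade. The clamped arm, jar, cassettes and forceps look unmoved in the top view.

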